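Load the parts-wash tank and bolt it shut

ROBOT

A 7-joint arm with a two-finger parallel gripper is mounted at the origin on the work surface. World frame = base frame: x ahead of the robot, y to its left, z up, the work surface at z = 0. Lengths are in m, angles in rad, forces in N, time in s.
With the tool pointing down it reaches from about 0.425 to 0.925 m from the base axis. Payload 6.8 kg.
Tool frame: the origin (TCP) lies midway between the tips of the shut fingers; the grasp point (between the pads) lies 19 mm behind it; z points along the fingers, y is the line along which they close (so a half turn about z gives the same grasp; the last joint's range is limited). The gripper opens to 85 mm and grips with 20 to 120 N. Pads are 22 mm wide; open, the fingers measure 114 mm over their backs; the gripper's body (76 mm by 85 mm) begins 54 mm behind the grasp point. The pads swing forward as they close: fully open they stand 13 mm farther back than shut.
Start: joints at [-1.22, 0.477, 0.022, 1.555, -0.011, 1.109, -0.083], TCP at [0.299, 0.605, 0.231] pointing down, gripper open.
Joint ranges: [-2.96, 2.96], [-0.34, 2.1], [-1.41, 1.46], [0.24, 2.44], [-1.37, 4.51], [0.17, 1.92], [-2.96, 2.96]. Speed limits (rad/s): [2.39, 2.39, 3.14, 3.14, 3.14, 3.14, 3.14].

INTERFACE

Orientations are given as a rotation vector (axis times angle).
In Python, from bench import status, vision, r gives the robot as it stands. The module is installed in compiled form; this text tells all that it offers.
- The arm moves only by the shell command python3 -m handwheel 'ROWS' [OPENING] [FORCE]. ROWS is JSON, a list of rows, each an object with "dp": the shift along the tool's x, y, z in m, a list of three; "delta_rot": the turn, a rotation vector about the tool's x, y, z in rad, a list of three. In form: [{"dp": [x, y, z], "delta_rot": [rx, ry, rz]}, ...]. A call has 1 to 12 rows; each row is the pose to reach, as a shift and turn from the pose commanded when the call began, along the tool's axes at that moment; what a row does not reach only later rows make up. A row lasts 1/8 s, in which the tool goes at most 62.5 mm and 10.7 degrees, less where a joint would pass 70% of its speed; a pose out of reach is approached as far as the arm can. A call with a gripper value outside its range is refused whole. OPENING is the opening, from 0 (shut) to 1 (fully open), set as the call begins (- or left out, the last holds). The fingers move at their own pace and stop on an object; FORCE is the grip in N (left out, the last holds). Time passes only in rows, so rows that repeat a pose let the fingers close. It gives the time, the measured TCP pose, the force, the opening and the grip force at its end, in the units of the state.
- status.get_obs(): the state, without advancing time (a new reading comes with each control period).
- vision.grab_frame(name): name is "scene" or "side" or "wrist"; returns a dict with "img" (400x640x3 uint8, blue, green, red), "fovy" (degrees; the focal length in pixels is half the picture's height over the tangent of half this angle, whatever the lens; pixels are square), "cx", "cy" (the principal point, pixels), "distortion" ([k1, k2, p1, p2, k3] as OpenCV has them; the pictures are not rectified), "world_from_camera" (4x4, takes a point from camera to world coordinates). Camera axes: x right, y up, looking along -z (the intrinsics and any distortion apply to the point x, -y, -z); pixel columns grow to the right and rows downward; lengths in m; the calibration is good to about 2 mm. A picture is of the moment at which its call begins. There is no depth.
- r.hand_in(): hands the job in; it is judged then, once.
The state is a dict: "clock": time; "joints": joint angles; "qvel": joint speeds; "tau": joint torques, N m; "tcp_pos": TCP position; "orientation": TCP orientation; "contact_force": force on the tool from outside, world axes, zero at the start; "moment": the same for the moment, N m; "grip_width": finger opening in m; "gripper_force": force on a finger pad.
Only numpy, scipy, OpenCV 4.12 (cv2) and the standard library are available. Lean on these libraries where they do the work, as an engineer would, in place of code of your own. Each camera call takes 0.05 s, during which the arm holds its last target. There are 200 camera calls.

TASK

Lay every loose white housing in the loading chute, then push down the chute's red tab to tip them all into the wash tank and let the chute spring back level. Fold the tank lid fully shut, turn both brass nuts clockwise with the fingers alone until their pointers stand at the yellow marks, and only then tighten both with the wrench (no fingers on the nuts any more) to the red marks or the stop just beyond. Finally lay the wrench flat back on the ridges of its rest, and leave the other things on the bench where they are.

Things in the scene. Friction and masses are not known exactly. Their poses are not given: they have to be found in the camera images.
- rig: Fixed parts-wash unit: base plate 290 x 420 x 8 mm with a blue open tank and, on its +y side, a loading chute. Origin on the bench, z up. In its frame the tank spans x -120..120, y -222..-2 mm; walls 4 mm, rim 95 mm above the bench. Two posts (10 x 30 mm, 130 mm high) carry the chute at x = -131 and 131, y = 82 mm.
- tank_in (a point): Centre of the tank's inner floor, 8 mm above the bench; axes as the unit's (body rig). Tank inside: 232 (x) x 212 (y) mm, 87 mm deep; slippery coating.
- chute (a joint): Tilt of the chute, rad: 0 level (a spring holds it so, even loaded), 0.7 at its stop. Axis along the unit's x at y = 82 mm, 117 mm above the bench; growing tips the open (-y) end down to the tank. From about 0.4 rad the contents slide out into the tank; tip it right down. Pushing the red tab down takes 4 to 8 N; let go, it springs level within a second or two.
- chute_floor (a point): Centre of the chute's floor, 167 mm above the bench when level, 50 mm above the tilt axis; its axes tilt with the chute. The chute is a slippery aluminium tray, 240 (x) x 160 (y) mm, walls 4 mm thick and 30 mm high on both sides and on the +y end; the -y end is open, towards the tank.
- chute_tab (a point): Middle of the top of the red push tab (42 x 40 mm, 6 mm thick) on the chute's -x side (robot's side), near the open end: x = -142 mm of the unit, 60 mm to the -y side of the tilt axis and 50 mm above it when level (167 mm above the bench).
- lid (a joint): Angle of the grey lid, rad: 0 shut on the tank, pi/2 upright; starts standing open (1.35 to 1.7). Stiff hinge along the unit's x on the tank's -y rim; stays where left. Plate 244 (x) x 220 mm, 8 mm thick; shut, its outer face is 103 mm above the bench. Open, the outer face (with the nuts) looks to -y: push it near the free edge towards +y and down, 3 to 8 N.
- lid_hinge (a point): Middle of the lid's hinge axis: unit frame x = 0, y = -222 mm, 95 mm above the bench. The lid's underside lies in a plane through this axis.
- lid_edge (a point): Middle of the lid's free edge on its outer face, 220 mm from the hinge axis.
- nut_near (a joint): Turn of the brass nut nearer the robot, rad, growing clockwise from above: starts 0 to 0.5; at 0 its black pointer points to the lid's free edge; 2.4 = yellow mark, 3.0 = red mark, 3.05 hard stop. Friction 0.35 N m; stays where left, does not rise. Hexagon 36 mm across flats, 30 mm high; at 0 one flat faces along the unit's x.
- nut_far (a joint): The same for the brass nut farther from the robot.
- nut_near_axis (a point): On the near nut's axis at half its height. Lid shut: unit frame x = -60, y = -112 mm, 134 mm above the bench (hexagon from 119 to 149 mm). Below the nut a fixed round boss, 60 mm across, stands 16 mm proud of the lid.
- nut_far_axis (a point): On the far nut's axis at half its height: as the near one but x = +60 mm.
- wrench: Steel open-ended wrench, 195 mm long, 14 mm thick, 0.35 kg. Origin: underside, centre of the jaw opening. Jaw opens to +x: prongs x -26..20 mm, parallel inner faces 39 mm apart (facing along y), head 63 mm wide, back of the opening at x = -25. Handle 22 mm wide, x -45..-145, then a round end 38 mm across at x = -155. Set down over a nut it rests on the boss.
- wrench_rest: Red rest with black ridges, fixed to the bench: plate 230 x 90 x 6 mm with two ridges across it (20 mm wide, tops 20 mm above the bench) at x = -80 and +75 mm. Origin on the bench at its centre. The wrench starts lying on the ridges, jaw over the +x ridge, handle along -x.
- housing_a: Empty white plastic actuator housing, 60 x 42 x 32 mm, 0.12 kg, with an orange nose (22 mm across, 12 mm long) on its +x end. Origin: centre of the underside. One to three of the three are present, lying on the bench to the robot's left.
- housing_b: Empty white plastic actuator housing, 60 x 42 x 32 mm, 0.12 kg, with an orange nose (22 mm across, 12 mm long) on its +x end. Origin: centre of the underside. One to three of the three are present, lying on the bench to the robot's left.
- housing_c: Empty white plastic actuator housing, 60 x 42 x 32 mm, 0.12 kg, with an orange nose (22 mm across, 12 mm long) on its +x end. Origin: centre of the underside. One to three of the three are present, lying on the bench to the robot's left.
- tape_roll: Bystander: yellow tape roll lying flat, 90 mm across, 22 mm high.
- screwdriver: Bystander: screwdriver with red handle, lying.
- jar: Bystander: jar, 64 mm across, 90 mm high.
Mind the look-alikes: they are no part of the job. Of the things that look like the wrench, the larger one is meant.

How it is judged:
On the way, in this order (a step that is already met when the one before it is completed fails the run):
1. every housing lies in the level chute, let go (x of housing_a in the frame of chute_floor between -0.118 and 0.118 m and y of housing_a in the frame of chute_floor between -0.08 and 0.08 m and z of housing_a in the frame of chute_floor between -0.006 and 0.04 m and contact force between each of housing_a, housing_b, housing_c and the fingers below 0.2 N and x of housing_b in the frame of chute_floor between -0.118 and 0.118 m and y of housing_b in the frame of chute_floor between -0.08 and 0.08 m and z of housing_b in the frame of chute_floor between -0.006 and 0.04 m and x of housing_c in the frame of chute_floor between -0.118 and 0.118 m and y of housing_c in the frame of chute_floor between -0.08 and 0.08 m and z of housing_c in the frame of chute_floor between -0.006 and 0.04 m and value of joint chute below 0.08 rad), for 0.2 s.
2. the chute is tipped (value of joint chute above 0.4 rad), for 0.1 s.
3. every housing is in the tank and the chute is level again (x of housing_a in the frame of tank_in between -0.12 and 0.12 m and y of housing_a in the frame of tank_in between -0.11 and 0.11 m and z of housing_a in the frame of tank_in between -0.01 and 0.087 m and x of housing_b in the frame of tank_in between -0.12 and 0.12 m and y of housing_b in the frame of tank_in between -0.11 and 0.11 m and z of housing_b in the frame of tank_in between -0.01 and 0.087 m and x of housing_c in the frame of tank_in between -0.12 and 0.12 m and y of housing_c in the frame of tank_in between -0.11 and 0.11 m and z of housing_c in the frame of tank_in between -0.01 and 0.087 m and value of joint chute below 0.08 rad), for 0.2 s.
4. the lid is folded shut (value of joint lid below 0.05 rad), for 0.2 s.
5. both nuts stand at their yellow marks (2.2 to 2.65 rad), turned with the fingers (value of joint lid below 0.05 rad and value of joint nut_near between 2.2 and 2.65 rad and value of joint nut_far between 2.2 and 2.65 rad), for 0.2 s.
6. both nuts are tightened with the wrench to the red marks (over 2.88 rad) (value of joint lid below 0.05 rad and value of joint each of nut_near, nut_far above 2.88 rad), for 0.2 s.
At the end, for the whole second after the job is handed in: Housings in the tank; chute under 0.08 rad; lid under 0.05 rad; both nuts over 2.88 rad; wrench at rest on its rest's ridges, flat to 0.12 rad, origin 12 to 30 mm above the bench, within 40 mm of the rest's centre line and -100 to 125 mm along it (all of step 3 and all of step 6 and z of wrench in the frame of wrench_rest between 0.012 and 0.03 m and x of wrench in the frame of wrench_rest between -0.1 and 0.125 m and y of wrench in the frame of wrench_rest between -0.04 and 0.04 m and angle between wrench's own z axis and vertical below 0.12 rad and linear speed of wrench below 0.02 m/s); the robot touches nothing.
It fails at once if the wrench is used on a nut that is not yet hand-tight (under 2.1 rad) ((contact force between wrench and nut_near above 1 N and value of joint nut_near below 2.1 rad) or (contact force between wrench and nut_far above 1 N and value of joint nut_far below 2.1 rad)).
It fails at once if the fingers press a nut that is already well past its yellow mark (over 2.75 rad) ((contact force between the fingers and nut_near above 1.5 N and value of joint nut_near above 2.75 rad) or (contact force between the fingers and nut_far above 1.5 N and value of joint nut_far above 2.75 rad)).
It fails at once if a bystander is pushed more than 50 mm (distance of any of tape_roll, screwdriver, jar from where it was at the start of the episode above 0.05 m).
Of housing_a, housing_b, housing_c only 1 to 3 are there at a start; the rules pass over those that are not, and their reading is None.
At some moment in a run one of housing_a, housing_b, housing_c may be knocked a few centimetres aside while the robot is not near it.
Once in a run the grip may slacken for a moment while it holds something.
It also fails if it takes over 210 s, if anything falls off the work surface, if the arm or the gripper's body presses on something with over 40 N, if the wrist force passes 120 N, or if a joint passes its speed limit or range.

## Working session

There is one attempt and no reset: what is moved stays moved. The work goes in short steps, Python scripts to look and compute and a shell command to move; the robot and the scene stay as the last step left them, time stands still between calls to the robot, and variables do not carry over. Pictures are saved under pics/ and viewed, at most 14 in all, crops included, and the job is handed in when it is done.

```bash
mkdir -p pics; cat > h.py <<'E'
import numpy as np, cv2
from scipy.spatial.transform import Rotation as R
from bench import status, vision, r
def grab(n,save=None):
    f=vision.grab_frame(n)
    if save: cv2.imwrite('pics/'+save,f['img'])
    return f
def cam(f):
    h=f['img'].shape[0]; fl=h/2/np.tan(np.radians(f['fovy'])/2)
    return np.array([[fl,0,f['cx']],[0,fl,f['cy']],[0,0,1.]]),np.array(f['distortion'],float),np.array(f['world_from_camera'])
def rays(f,px):
    K,D,T=cam(f); u=cv2.undistortPoints(np.array(px,float).reshape(-1,1,2),K,D).reshape(-1,2)
    d=np.c_[u[:,0],-u[:,1],-np.ones(len(u))]@T[:3,:3].T
    return T[:3,3],d
def plane(f,px,z):
    o,d=rays(f,px); return o+d*((z-o[2])/d[:,2])[:,None]
def proj(f,P):
    K,D,T=cam(f); P=(np.array(P,float).reshape(-1,3)-T[:3,3])@T[:3,:3]; P=P*[1,-1,-1]
    return cv2.projectPoints(P,np.zeros(3),np.zeros(3),K,D)[0].reshape(-1,2)
def tri(f1,p1,f2,p2):
    A=np.zeros((3,3));b=np.zeros(3)
    for f,p in((f1,p1),(f2,p2)):
        o,d=rays(f,[p]);d=d[0]/np.linalg.norm(d[0]);M=np.eye(3)-np.outer(d,d);A+=M;b+=M@o
    return np.linalg.solve(A,b)
def tool(p,yaw=None):
    """shift in tool axes to reach world p; yaw = wanted world direction of tool y"""
    s=status.get_obs(); Rt=R.from_rotvec(s['orientation']).as_matrix()
    return Rt.T@(np.array(p)-s['tcp_pos'])
E
python3 - <<'E'
from h import *
np.set_printoptions(precision=3,suppress=True)
s=status.get_obs();print(s); print(R.from_rotvec(s['orientation']).as_matrix())
for n in('scene','side','wrist'):
    f=grab(n,n+'0.png');K,D,T=cam(f);print(n,f['fovy'],T[:3,3],-T[:3,2],D)
E
```

```text
{'clock': 0.0, 'joints': array([-1.22 ,  0.478,  0.022,  1.556, -0.011,  1.109, -0.083]), 'qvel': array([ 0.001,  0.   , -0.   , -0.   , -0.001, -0.   , -0.001]), 'tau': array([  0.001, -59.646,   1.608, -28.12 ,   0.012,   0.009,  -0.   ]), 'tcp_pos': array([0.299, 0.605, 0.23 ]), 'orientation': array([-0.714, -3.059,  0.003]), 'contact_force': array([-0.396,  0.335, -0.279]), 'moment': array([ 0.009, -0.008,  0.043]), 'gripper_force': 0.0, 'grip_width': 0.08553230595507756}
[[-0.897  0.443 -0.001]
 [ 0.443  0.897 -0.002]
 [-0.    -0.002 -1.   ]]
scene 52.14686360106103 [1.188 0.336 0.966] [-0.596 -0.326 -0.734] [-0.084  0.     0.     0.     0.   ]
side 48.81208550249527 [-0.252 -0.872  0.993] [ 0.537  0.577 -0.615] [-0.125  0.     0.     0.     0.   ]
wrist 64.17178157589025 [0.238 0.635 0.373] [ 0.24  -0.12  -0.963] [-0.058  0.     0.     0.     0.   ]
```

View pics/scene0.png

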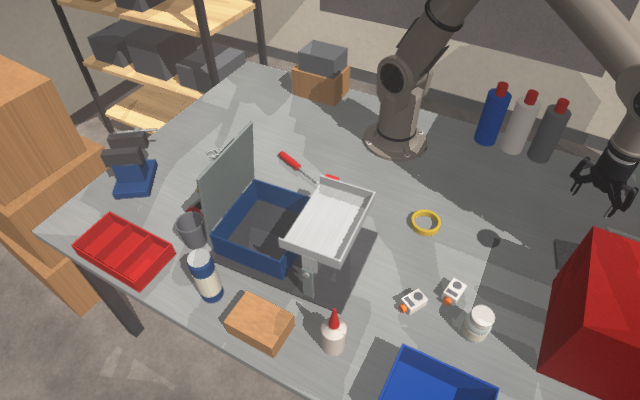

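View pics/side0.png

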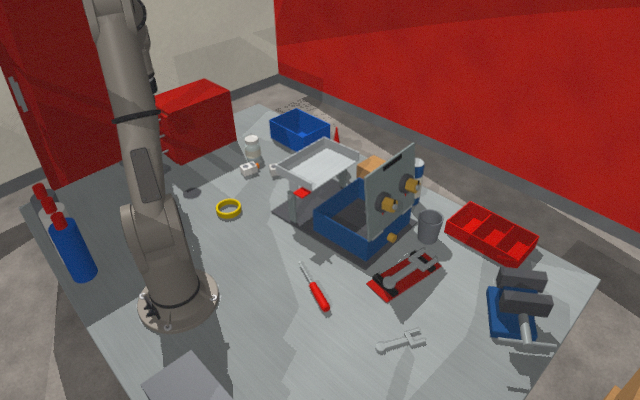

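View pics/wrist0.png

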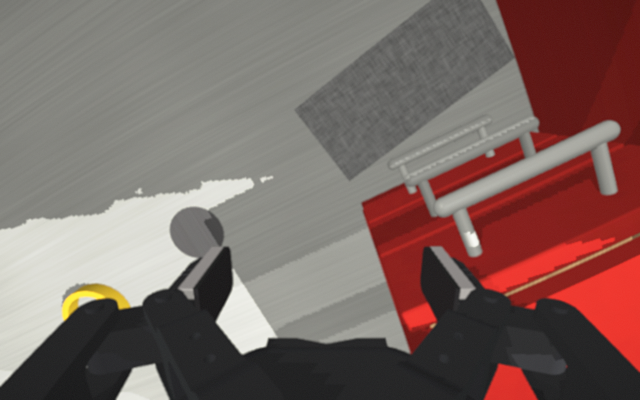

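The scene picture shows two housings at about (413,301) and (455,291) with the jar at (479,323). The chute is around (330,220) and the lid stands open at (228,170). In the side picture the wrench lies on its red rest at (405,272), with a small look-alike at (400,340). Next I zoom in.

```bash
python3 - <<'E'
import cv2,numpy as np
a=cv2.imread('pics/scene0.png');b=cv2.imread('pics/side0.png')
def c(im,x,y,w,h): return cv2.resize(im[y:y+h,x:x+w],(400,300),interpolation=cv2.INTER_CUBIC)
t=np.vstack([np.hstack([c(a,390,265,120,90),c(a,270,165,120,90)]),np.hstack([c(b,360,235,100,75),c(b,260,130,120,90)])])
cv2.imwrite('pics/c1.png',t)
E
```

```text
(no output)
```

View pics/c1.png

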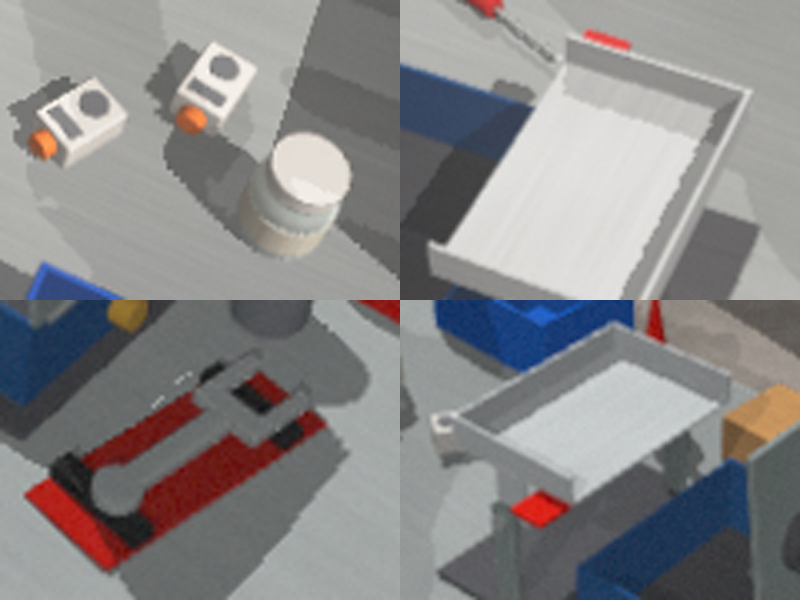

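Housings' tops, chute corners, wrench ring end and prong tips are all clear in the crop (wrench jaw at upper right, ring end near the robot). Computing poses.

```bash
python3 - <<'E'
from h import *
np.set_printoptions(precision=4,suppress=True)
a=grab('scene');b=grab('side')
S=lambda l:[(390+x*.3,265+y*.3) for x,y in l]
h1=plane(a,S([(36,112),(97,77),(127,108),(68,147)]),.032);h2=plane(a,S([(212,42),(257,70),(222,118),(180,92)]),.032)
n1=plane(a,S([(42,145)]),.016);n2=plane(a,S([(191,120)]),.016)
for h,n in((h1,n1),(h2,n2)):
    print(h[:,:2].tolist(),'c',h.mean(0),np.linalg.norm(np.diff(h,axis=0),axis=1),'nose',n)
C=lambda l:[(270+x*.3,165+y*.3) for x,y in l]
c=plane(a,C([(166,35),(352,90),(30,243)]),.197);print('chute',c)
d=c[2]-c[0];print('L',np.linalg.norm(d),np.linalg.norm(c[1]-c[0]),np.arctan2(d[1],d[0]),np.arctan2(*(c[1]-c[0])[[1,0]]))
B=lambda l:[(260+x*.3,130+y*.3) for x,y in l]
cb=plane(b,B([(215,23),(330,73),(170,203-20),(50,118)]),.197);print('side chute',cb)
W=lambda l:[(360+x*.25,235+y*.25) for x,y in l]
print('ring',plane(b,W([(117,187)]),.034),'tips',plane(b,W([(258,55),(308,92)]),.034))
print('rest',plane(b,W([(28,192),(110,270),(326,122)]),.006))
for nm,f in(('scene',a),('side',b)):
    hsv=cv2.cvtColor(f['img'],cv2.COLOR_BGR2HSV)
    m=cv2.inRange(hsv,(15,110,60),(32,255,255));n,l,st,ce=cv2.connectedComponentsWithStats(m)
    print(nm,[(st[i][:5].tolist(),ce[i].round(1).tolist()) for i in range(1,n) if st[i,4]>25])
E
```

```text
[[0.6329474602853904, 0.26318378350437965], [0.581536711809247, 0.29457014290331357], [0.5968900983621825, 0.3245545109500446], [0.6496454060513958, 0.2955787755180001]] c [0.6153 0.2945 0.032 ] [0.0602 0.0337 0.0602] nose [[0.6481 0.2765 0.016 ]]
[[0.5077335621512105, 0.366319620029853], [0.5164156374482035, 0.40587625408909045], [0.5711485791652504, 0.3930156651859472], [0.564095171641265, 0.3570110927359276]] c [0.5398 0.3806 0.032 ] [0.0405 0.0562 0.0367] nose [[0.5736 0.3727 0.016 ]]
chute [[ 0.4816 -0.0542  0.197 ]
 [ 0.4676  0.1046  0.197 ]
 [ 0.7153 -0.0374  0.197 ]]
L 0.23426465817535008 0.15938599861779143 0.07188868039687904 1.6588833829861462
side chute [[ 0.7059  0.1145  0.197 ]
 [ 0.7172 -0.0408  0.197 ]
 [ 0.4736 -0.0632  0.197 ]
 [ 0.4644  0.0989  0.197 ]]
ring [[ 0.4604 -0.3966  0.034 ]] tips [[ 0.6413 -0.3895  0.034 ]
 [ 0.6353 -0.44    0.034 ]]
rest [[ 0.4316 -0.3395  0.006 ]
 [ 0.4181 -0.428   0.006 ]
 [ 0.6442 -0.4557  0.006 ]]
scene [([411, 210, 30, 26, 389], [425.4, 222.3])]
side [([357, 156, 28, 22, 306], [368.7, 165.4]), ([405, 178, 13, 15, 138], [410.9, 184.9]), ([382, 197, 13, 15, 147], [387.5, 204.1]), ([216, 198, 25, 21, 311], [228.2, 208.2]), ([387, 233, 10, 10, 71], [391.6, 237.4]), ([604, 369, 36, 31, 542], [626.6, 389.8])]
```

```bash
cat >> h.py <<'E'
def plan(x,y,z,ang,tilt=None):
    """print dp, delta_rot to reach TCP (x,y,z), pointing down, tool y at world angle ang deg (mod 180 nearest)"""
    s=status.get_obs(); Q=R.from_rotvec(s['orientation']); best=None
    for k in(0,180):
        t=np.radians(ang+k); Y=np.array([np.cos(t),np.sin(t),0]);Z=np.array([0,0,-1.]);T=R.from_matrix(np.c_[np.cross(Y,Z),Y,Z])
        if tilt is not None: T=R.from_rotvec(tilt)*T
        v=(Q.inv()*T).as_rotvec()
        if best is None or np.linalg.norm(v)<np.linalg.norm(best): best=v
    print('dp',(Q.inv().apply(np.array([x,y,z])-s['tcp_pos'])).round(4).tolist(),'rot',best.round(4).tolist(),'now',s['tcp_pos'].round(4),'j7 %.2f'%s['joints'][6],'F',s['contact_force'].round(1),'w %.4f'%s['grip_width'],'t %.1f'%s['clock'])
RIG=np.array([.597,-.052]);YAW=.078
def rig(x,y): c,s=np.cos(YAW),np.sin(YAW); return RIG+[c*x-s*y,s*x+c*y]
E
python3 - <<'E'
from h import *
f=grab('scene');print('jar',plane(f,[(483,315.4)],.09),'tape',plane(f,[(425.4,222.3)],.02))
# which world proj of chute corners vs. image
P=[[*rig(x,y),.197] for x,y in((-120,2),(-120,162),(120,2))] if 0 else [[*rig(x/1e3,y/1e3),.197] for x,y in((-120,2),(-120,162),(120,2))]
print(proj(f,P))
plan(.5398,.3806,.1,78.5);plan(.615,.2945,.1,59)
E
```

```text
jar [[0.6194535  0.45702006 0.09      ]] tape [[0.347888   0.23487876 0.02      ]]
[[318.90537235 173.90119077]
 [374.47497415 190.73964753]
 [277.55198233 237.73010184]]
dp [-0.3154, -0.0944, 0.1311] rot [-0.0006, -0.0001, -0.2582] now [0.2989 0.605  0.231 ] j7 -0.08 F [ 0.3  0.1 -0.4] w 0.0853 t 0.3
dp [-0.421, -0.1383, 0.1311] rot [-0.0006, 0.0, 0.0822] now [0.2989 0.605  0.231 ] j7 -0.08 F [ 0.3  0.1 -0.4] w 0.0853 t 0.3
```

```bash
R='{"dp":[-0.3154,-0.0944,0.12],"delta_rot":[0,0,-0.258]}'; python3 -m handwheel '[{"dp":[-0.3154,-0.0944,0.12],"delta_rot":[0,0,-0.258]},{"dp":[-0.3154,-0.0944,0.12],"delta_rot":[0,0,-0.258]},{"dp":[-0.3154,-0.0944,0.12],"delta_rot":[0,0,-0.258]},{"dp":[-0.3154,-0.0944,0.12],"delta_rot":[0,0,-0.258]},{"dp":[-0.3154,-0.0944,0.12],"delta_rot":[0,0,-0.258]},{"dp":[-0.3154,-0.0944,0.12],"delta_rot":[0,0,-0.258]},{"dp":[-0.3154,-0.0944,0.12],"delta_rot":[0,0,-0.258]},{"dp":[-0.3154,-0.0944,0.12],"delta_rot":[0,0,-0.258]},{"dp":[-0.3154,-0.0944,0.12],"delta_rot":[0,0,-0.258]}]' 0.75 30
python3 - <<'E'
from h import *
f=grab('wrist','w1.png');g=grab('scene','s1.png');plan(.5398,.3806,.006,78.5)
E
```

```text
clock: 1.42
tcp_pos: [0.5388, 0.3828, 0.1118]
orientation: [-0.311, -3.126, -0.002]
contact_force: [-0.5, 0.0, 0.5]
grip_width: 0.0641
gripper_force: 0.0
dp [-0.0011, -0.0018, 0.1058] rot [0.001, 0.0, 0.0022] now [0.5391 0.3824 0.1118] j7 0.67 F [ 0.4  0.8 -0.9] w 0.0639 t 1.5
```

View pics/w1.png

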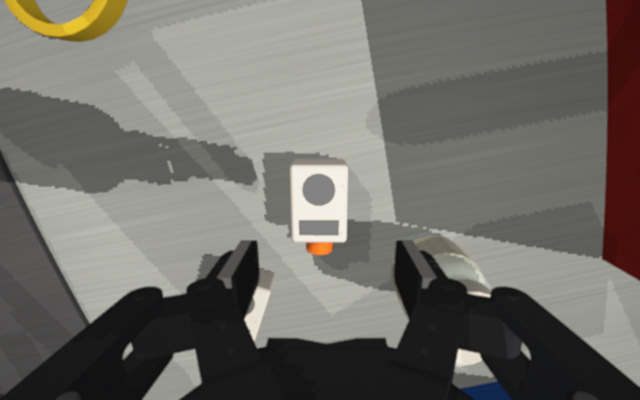

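The wrist view shows the housing squarely aligned between the fingers, top face about (290..348, 163..242). I'll refine its position from this.

```bash
python3 - <<'E'
from h import *
f=grab('wrist');q=plane(f,[(292,165),(348,165),(347,242),(290,242)],.032);print(q,q.mean(0));c=q.mean(0)
d=q[3]-q[0]+q[2]-q[1];print(np.degrees(np.arctan2(d[1],d[0])));plan(c[0],c[1],.006,78.5)
E
```

```text
[[0.50579763 0.36467403 0.032     ]
 [0.5135421  0.40336073 0.032     ]
 [0.5711147  0.39218886 0.032     ]
 [0.5626956  0.35001691 0.032     ]] [0.53828751 0.37756013 0.032     ]
-12.715208668471103
dp [-0.0, -0.0047, 0.1057] rot [0.0008, 0.0, 0.0018] now [0.5392 0.3821 0.1117] j7 0.67 F [0.1 0.4 0.3] w 0.0638 t 1.6
```

```bash
python3 -m handwheel '[{"dp":[0,-0.004,0.04],"delta_rot":[0,0,0.01]},{"dp":[0,-0.004,0.08],"delta_rot":[0,0,0.01]},{"dp":[0,-0.004,0.1057],"delta_rot":[0,0,0.01]},{"dp":[0,-0.004,0.1057],"delta_rot":[0,0,0.01]},{"dp":[0,-0.004,0.1057],"delta_rot":[0,0,0.01]}]'
python3 -m handwheel '[{"dp":[0,0,0],"delta_rot":[0,0,0]},{"dp":[0,0,0],"delta_rot":[0,0,0]},{"dp":[0,0,0],"delta_rot":[0,0,0]},{"dp":[0,0,0],"delta_rot":[0,0,0]},{"dp":[0,0,0],"delta_rot":[0,0,0]},{"dp":[0,0,0],"delta_rot":[0,0,0]}]' 0 50
python3 -m handwheel '[{"dp":[0,0,-0.06],"delta_rot":[0,0,0]},{"dp":[0,0,-0.12],"delta_rot":[0,0,0]},{"dp":[0,0,-0.18],"delta_rot":[0,0,0]},{"dp":[0,0,-0.254],"delta_rot":[0,0,0]},{"dp":[0,0,-0.254],"delta_rot":[0,0,0]},{"dp":[0,0,-0.254],"delta_rot":[0,0,0]}]'
python3 - <<'E'
from h import *
plan(*rig(.06,.092),.26,94.5);
E
```

```text
clock: 2.2
tcp_pos: [0.5397, 0.3778, 0.0068]
orientation: [0.33, 3.123, 0.002]
contact_force: [-0.2, 0.4, 0.1]
grip_width: 0.0638
gripper_force: 0.0
clock: 2.95
tcp_pos: [0.5401, 0.3779, 0.0074]
orientation: [0.33, 3.122, 0.003]
contact_force: [0.2, 0.8, 7.2]
grip_width: 0.0416
gripper_force: 52.5
clock: 3.7
tcp_pos: [0.5391, 0.3769, 0.2602]
orientation: [0.331, 3.123, 0.001]
contact_force: [0.2, 0.2, -2.4]
grip_width: 0.0414
gripper_force: 51.9
dp [-0.1777, -0.302, -0.0] rot [0.0009, 0.0008, -0.2894] now [0.5391 0.3769 0.2602] j7 0.67 F [ 0.2  0.2 -2.4] w 0.0414 t 3.7
```

```bash
python3 -m handwheel '[{"dp":[-0.178,-0.302,0],"delta_rot":[0,0,-0.289]},{"dp":[-0.178,-0.302,0],"delta_rot":[0,0,-0.289]},{"dp":[-0.178,-0.302,0],"delta_rot":[0,0,-0.289]},{"dp":[-0.178,-0.302,0],"delta_rot":[0,0,-0.289]},{"dp":[-0.178,-0.302,0],"delta_rot":[0,0,-0.289]},{"dp":[-0.178,-0.302,0],"delta_rot":[0,0,-0.289]},{"dp":[-0.178,-0.302,0],"delta_rot":[0,0,-0.289]},{"dp":[-0.178,-0.302,0],"delta_rot":[0,0,-0.289]},{"dp":[-0.178,-0.302,0],"delta_rot":[0,0,-0.289]}]'
python3 - <<'E'
from h import *
plan(*rig(.06,.092),.175,94.5);f=grab('scene','s2.png');im=f['img'][140:290,240:440];cv2.imwrite('pics/s2c.png',cv2.resize(im,None,fx=3,fy=3))
E
```

```text
clock: 4.82
tcp_pos: [0.6492, 0.0464, 0.2584]
orientation: [0.127, -3.137, -0.001]
contact_force: [-0.5, 0.1, -1.6]
grip_width: 0.041
gripper_force: 51.7
dp [-0.0005, -0.0021, 0.0834] rot [0.0008, -0.002, 0.0024] now [0.6492 0.0464 0.2584] j7 1.52 F [-0.5  0.1 -1.6] w 0.0410 t 4.8
```

View pics/s2c.png

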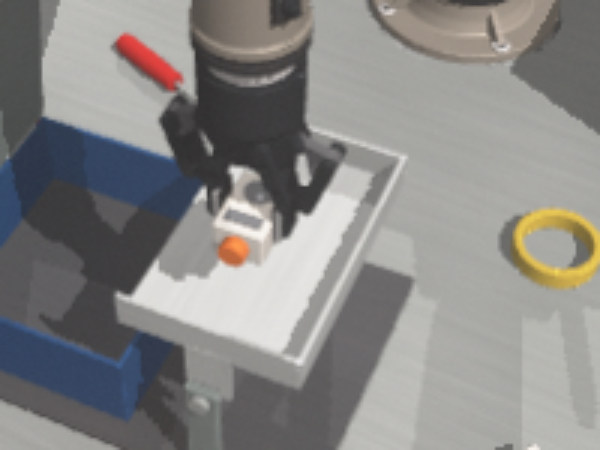

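The housing is held over the chute, nose at (232,250) in the crop and well inside the walls. Lowering and releasing.

```bash
python3 -m handwheel '[{"dp":[0,-0.002,0.03],"delta_rot":[0,0,0]},{"dp":[0,-0.002,0.06],"delta_rot":[0,0,0]},{"dp":[0,-0.002,0.075],"delta_rot":[0,0,0]},{"dp":[0,-0.002,0.081],"delta_rot":[0,0,0]},{"dp":[0,-0.002,0.083],"delta_rot":[0,0,0]},{"dp":[0,-0.002,0.083],"delta_rot":[0,0,0]}]'
python3 -m handwheel '[{"dp":[0,0,0],"delta_rot":[0,0,0]},{"dp":[0,0,0],"delta_rot":[0,0,0]},{"dp":[0,0,0],"delta_rot":[0,0,0]},{"dp":[0,0,-0.03],"delta_rot":[0,0,0]},{"dp":[0,0,-0.085],"delta_rot":[0,0,0]},{"dp":[0,0,-0.085],"delta_rot":[0,0,0]}]' 0.75 50
python3 - <<'E'
from h import *
plan(.59,.27,.26,59);plan(.615,.2945,.12,59)
E
```

```text
clock: 5.62
tcp_pos: [0.6507, 0.0425, 0.1775]
orientation: [-0.123, 3.138, 0.0]
contact_force: [0.8, 0.3, -1.3]
grip_width: 0.0414
gripper_force: 51.8
clock: 6.38
tcp_pos: [0.653, 0.0425, 0.267]
orientation: [-0.122, 3.13, 0.002]
contact_force: [1.0, -0.8, -0.4]
grip_width: 0.0641
gripper_force: 0.0
dp [0.0452, 0.2317, 0.0067] rot [0.0036, 0.0089, 0.6188] now [0.653  0.0425 0.267 ] j7 1.52 F [ 1.  -0.8 -0.4] w 0.0641 t 6.4
dp [0.0197, 0.2541, 0.147] rot [0.0036, 0.0089, 0.6188] now [0.653  0.0425 0.267 ] j7 1.52 F [ 1.  -0.8 -0.4] w 0.0641 t 6.4
```

```bash
python3 -m handwheel '[{"dp":[0.04,0.2317,0.0],"delta_rot":[0,0.009,0.619]},{"dp":[0.04,0.2317,0.0],"delta_rot":[0,0.009,0.619]},{"dp":[0.04,0.2317,0.0],"delta_rot":[0,0.009,0.619]},{"dp":[0.04,0.2317,0],"delta_rot":[0,0.009,0.619]},{"dp":[0.0197,0.2541,0.147],"delta_rot":[0,0.009,0.619]},{"dp":[0.0197,0.2541,0.147],"delta_rot":[0,0.009,0.619]},{"dp":[0.0197,0.2541,0.147],"delta_rot":[0,0.009,0.619]},{"dp":[0.0197,0.2541,0.147],"delta_rot":[0,0.009,0.619]},{"dp":[0.0197,0.2541,0.147],"delta_rot":[0,0.009,0.619]}]'
python3 - <<'E'
from h import *
f=grab('wrist','w2.png');grab('scene','s3.png');plan(.615,.2945,.006,59)
hsv=cv2.cvtColor(f['img'],cv2.COLOR_BGR2HSV);m=cv2.inRange(hsv,(0,0,205),(180,40,255))
for c in cv2.findContours(m,0,2)[0]:
    if cv2.contourArea(c)>800:
        b=cv2.minAreaRect(c);q=plane(f,cv2.boxPoints(b),.032);print(b,q[:,:2].tolist(),q.mean(0))
E
```

```text
clock: 7.5
tcp_pos: [0.6114, 0.2942, 0.1158]
orientation: [-0.838, -3.02, -0.001]
contact_force: [0.1, 0.5, 0.7]
grip_width: 0.0638
gripper_force: 0.0
dp [-0.0034, 0.0019, 0.1106] rot [-0.0001, -0.0068, -0.0003] now [0.6117 0.2943 0.1166] j7 0.56 F [0.4 0.4 0.4] w 0.0639 t 7.6
((328.5, 208.0), (72.0, 53.0), 90.0) [[0.5819124569198618, 0.2915057883380979], [0.6015701712375493, 0.32433171449539383], [0.6504073048195159, 0.29662568368287645], [0.6294836445499559, 0.2616692265643135]] [0.61584339 0.2935331  0.032     ]
((592.5, 95.0), (106.0, 93.0), 90.0) [[0.5901084055253727, 0.48050923644556387], [0.6230050231824302, 0.5428035249196811], [0.6951538730339775, 0.5186478903740726], [0.6574186884031563, 0.45313663623082934]] [0.6414215  0.49877432 0.032     ]
```

View pics/w2.png

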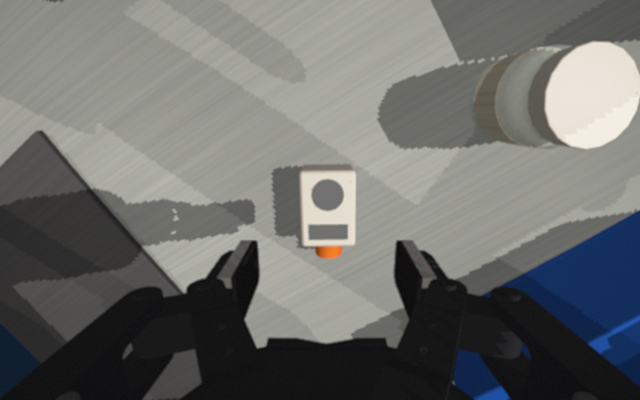

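The second housing is squarely between the fingers at (328,208), undisturbed. Grasp it.

```bash
python3 -m handwheel '[{"dp":[-0.003,0.001,0.04],"delta_rot":[0,-0.007,0]},{"dp":[-0.003,0.001,0.08],"delta_rot":[0,-0.007,0]},{"dp":[-0.003,0.001,0.1106],"delta_rot":[0,-0.007,0]},{"dp":[-0.003,0.001,0.1106],"delta_rot":[0,-0.007,0]},{"dp":[-0.003,0.001,0.1106],"delta_rot":[0,-0.007,0]}]'
python3 -m handwheel '[{"dp":[0,0,0],"delta_rot":[0,0,0]},{"dp":[0,0,0],"delta_rot":[0,0,0]},{"dp":[0,0,0],"delta_rot":[0,0,0]},{"dp":[0,0,0],"delta_rot":[0,0,0]},{"dp":[0,0,0],"delta_rot":[0,0,0]},{"dp":[0,0,0],"delta_rot":[0,0,0]}]' 0 50
python3 -m handwheel '[{"dp":[0,0,-0.06],"delta_rot":[0,0,0]},{"dp":[0,0,-0.12],"delta_rot":[0,0,0]},{"dp":[0,0,-0.18],"delta_rot":[0,0,0]},{"dp":[0,0,-0.26],"delta_rot":[0,0,0]},{"dp":[0,0,-0.26],"delta_rot":[0,0,0]},{"dp":[0,0,-0.26],"delta_rot":[0,0,0]}]'
python3 - <<'E'
from h import *
plan(*rig(-.062,.092),.265,94.5);
E
```

```text
clock: 8.22
tcp_pos: [0.6142, 0.2942, 0.0061]
orientation: [0.84, 3.027, -0.0]
contact_force: [0.8, -0.0, 0.4]
grip_width: 0.0639
gripper_force: 0.0
clock: 8.98
tcp_pos: [0.6142, 0.2945, 0.0062]
orientation: [0.839, 3.027, 0.0]
contact_force: [-0.6, -0.1, 6.8]
grip_width: 0.0412
gripper_force: 52.4
clock: 9.72
tcp_pos: [0.6138, 0.2943, 0.2653]
orientation: [-0.839, -3.027, 0.0]
contact_force: [-0.9, 0.8, -2.2]
grip_width: 0.0412
gripper_force: 51.5
dp [-0.06, -0.2666, 0.0004] rot [-0.0002, -0.0004, -0.6194] now [0.6138 0.2943 0.2653] j7 0.55 F [-0.9  0.8 -2.2] w 0.0412 t 9.7
```

```bash
python3 -m handwheel '[{"dp":[-0.06,-0.2666,0],"delta_rot":[0,0,-0.6194]},{"dp":[-0.06,-0.2666,0],"delta_rot":[0,0,-0.6194]},{"dp":[-0.06,-0.2666,0],"delta_rot":[0,0,-0.6194]},{"dp":[-0.06,-0.2666,0],"delta_rot":[0,0,-0.6194]},{"dp":[-0.06,-0.2666,0],"delta_rot":[0,0,-0.6194]},{"dp":[-0.06,-0.2666,0],"delta_rot":[0,0,-0.6194]},{"dp":[-0.06,-0.2666,0],"delta_rot":[0,0,-0.6194]},{"dp":[-0.06,-0.2666,0],"delta_rot":[0,0,-0.6194]},{"dp":[-0.06,-0.2666,0],"delta_rot":[0,0,-0.6194]},{"dp":[-0.06,-0.2666,0],"delta_rot":[0,0,-0.6194]}]'
python3 - <<'E'
from h import *
plan(*rig(-.062,.092),.176,94.5);f=grab('scene','s4.png');im=f['img'][140:290,240:440];cv2.imwrite('pics/s4c.png',cv2.resize(im,None,fx=3,fy=3))
E
```

```text
clock: 10.98
tcp_pos: [0.5277, 0.0352, 0.2645]
orientation: [0.125, -3.136, 0.002]
contact_force: [0.0, -0.9, -1.4]
grip_width: 0.0411
gripper_force: 57.4
dp [-0.0005, -0.0002, 0.0885] rot [-0.0014, -0.0029, 0.0009] now [0.5277 0.0352 0.2645] j7 1.49 F [ 0.  -0.9 -1.4] w 0.0411 t 11.0
```

View pics/s4c.png

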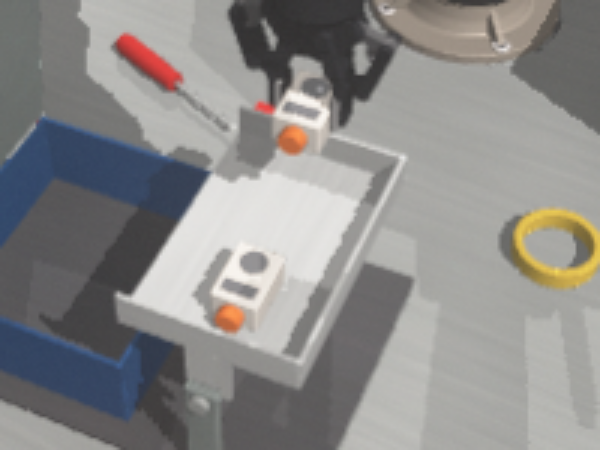

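The first housing lies in the chute (nose at (230,318) crop), and the second is above the near end. Lower it, 8 mm further in for clearance from the near wall, and release.

```bash
python3 -m handwheel '[{"dp":[-0.008,0,0.03],"delta_rot":[0,0,0]},{"dp":[-0.008,0,0.06],"delta_rot":[0,0,0]},{"dp":[-0.008,0,0.08],"delta_rot":[0,0,0]},{"dp":[-0.008,0,0.087],"delta_rot":[0,0,0]},{"dp":[-0.008,0,0.0885],"delta_rot":[0,0,0]},{"dp":[-0.008,0,0.0885],"delta_rot":[0,0,0]}]'
python3 -m handwheel '[{"dp":[0,0,0],"delta_rot":[0,0,0]},{"dp":[0,0,0],"delta_rot":[0,0,0]},{"dp":[0,0,0],"delta_rot":[0,0,0]},{"dp":[0,0,-0.03],"delta_rot":[0,0,0]},{"dp":[0,0,-0.1],"delta_rot":[0,0,0]},{"dp":[0,0,-0.1],"delta_rot":[0,0,0]}]' 0.75 50
python3 - <<'E'
from h import *
plan(*rig(-.148,.020),.20,0)
plan(*rig(-.148,.020),.20,94.5)
f=grab('scene');hsv=cv2.cvtColor(f['img'],cv2.COLOR_BGR2HSV);m=cv2.inRange(hsv,(3,150,150),(14,255,255));n,l,st,ce=cv2.connectedComponentsWithStats(m)
print([(st[i][4],ce[i].round().tolist()) for i in range(1,n) if st[i,4]>15])
E
```

```text
clock: 11.78
tcp_pos: [0.536, 0.0353, 0.1769]
orientation: [0.123, -3.138, 0.002]
contact_force: [-0.2, -0.1, -0.7]
grip_width: 0.041
gripper_force: 57.5
clock: 12.52
tcp_pos: [0.5382, 0.0356, 0.2808]
orientation: [-0.123, 3.133, -0.0]
contact_force: [-0.6, -0.6, 0.2]
grip_width: 0.0641
gripper_force: 0.0
dp [0.0967, -0.0719, 0.0803] rot [-0.0046, 0.0044, -1.4925] now [0.5382 0.0356 0.2808] j7 1.49 F [-0.6 -0.6  0.2] w 0.0641 t 12.5
dp [0.0967, -0.0719, 0.0803] rot [-0.0003, 0.0057, -0.0002] now [0.5382 0.0356 0.2808] j7 1.49 F [-0.6 -0.6  0.2] w 0.0641 t 12.5
[(np.int32(49), [335.0, 214.0]), (np.int32(56), [316.0, 246.0])]
```

```bash
python3 - <<'E'
from h import *
plan(*rig(-.150,.012),.20,94.5);plan(*rig(-.150,-.005),.12,94.5)
E
```

```text
dp [0.0977, -0.0799, 0.0792] rot [-0.0005, 0.0033, -0.0001] now [0.5374 0.0356 0.2795] j7 1.49 F [ 0.1  0.6 -0.8] w 0.0642 t 12.6
dp [0.098, -0.0968, 0.1592] rot [-0.0005, 0.0033, -0.0001] now [0.5374 0.0356 0.2795] j7 1.49 F [ 0.1  0.6 -0.8] w 0.0642 t 12.6
```

```bash
python3 -m handwheel '[{"dp":[0.05,-0.04,0],"delta_rot":[0,0,0]},{"dp":[0.0977,-0.08,0],"delta_rot":[0,0,0]},{"dp":[0.0977,-0.08,0.03],"delta_rot":[0,0,0]},{"dp":[0.0977,-0.08,0.06],"delta_rot":[0,0,0]},{"dp":[0.0977,-0.08,0.08],"delta_rot":[0,0,0]},{"dp":[0.0977,-0.08,0.08],"delta_rot":[0,0,0]},{"dp":[0.0977,-0.08,0.08],"delta_rot":[0,0,0]}]' 0 30
python3 -m handwheel '[{"dp":[0,0,0.02],"delta_rot":[0,0,0]},{"dp":[0,0,0.035],"delta_rot":[0,0,0]},{"dp":[0,-0.003,0.045],"delta_rot":[0,0,0]},{"dp":[0,-0.006,0.055],"delta_rot":[0,0,0]},{"dp":[0,-0.01,0.063],"delta_rot":[0,0,0]},{"dp":[0,-0.013,0.068],"delta_rot":[0,0,0]},{"dp":[0,-0.013,0.068],"delta_rot":[0,0,0]}]'
python3 - <<'E'
from h import *
f=grab('scene','s5.png');plan(*rig(-.150,-.005),.12,94.5)
im=f['img'][100:300,220:440];cv2.imwrite('pics/s5c.png',cv2.resize(im,None,fx=2.7,fy=2.7))
E
```

```text
clock: 13.45
tcp_pos: [0.4444, -0.0522, 0.1966]
orientation: [0.123, -3.136, 0.002]
contact_force: [0.1, 0.1, -0.3]
grip_width: 0.0
gripper_force: 0.0
clock: 14.32
tcp_pos: [0.446, -0.0657, 0.1288]
orientation: [0.123, -3.138, 0.003]
contact_force: [0.9, -3.2, 3.1]
grip_width: -0.0002
gripper_force: 2.2
dp [-0.0016, -0.0031, 0.009] rot [-0.002, -0.0011, -0.0001] now [ 0.4461 -0.0657  0.129 ] j7 1.71 F [ 1.2 -3.8  4.7] w 0.0001 t 14.4
```

View pics/s5c.png

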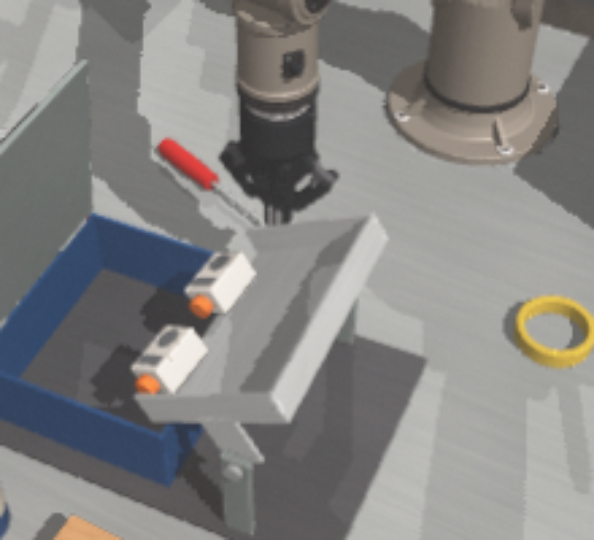

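The chute is tipped and both housings (220,280) and (170,360) are sliding over the edge. I press a little further and hold, then release.

```bash
python3 -m handwheel '[{"dp":[0,-0.002,0.004],"delta_rot":[0,0,0]},{"dp":[0,-0.003,0.008],"delta_rot":[0,0,0]},{"dp":[0,-0.003,0.008],"delta_rot":[0,0,0]},{"dp":[0,-0.003,0.008],"delta_rot":[0,0,0]},{"dp":[0,-0.003,0.008],"delta_rot":[0,0,0]},{"dp":[0,-0.003,0.008],"delta_rot":[0,0,0]},{"dp":[0,-0.003,0.008],"delta_rot":[0,0,0]},{"dp":[0,-0.003,0.008],"delta_rot":[0,0,0]},{"dp":[0,-0.003,0.008],"delta_rot":[0,0,0]}]'
python3 -m handwheel '[{"dp":[0,0,-0.02],"delta_rot":[0,0,0]},{"dp":[0,0.003,-0.05],"delta_rot":[0,0,0]},{"dp":[0,0.003,-0.1],"delta_rot":[0,0,0]},{"dp":[0,0.003,-0.16],"delta_rot":[0,0,0]},{"dp":[0,0.003,-0.16],"delta_rot":[0,0,0]},{"dp":[0,0.003,-0.16],"delta_rot":[0,0,0]},{"dp":[0,0.003,-0.16],"delta_rot":[0,0,0]},{"dp":[0,0.003,-0.16],"delta_rot":[0,0,0]},{"dp":[0,0.003,-0.16],"delta_rot":[0,0,0]},{"dp":[0,0.003,-0.16],"delta_rot":[0,0,0]},{"dp":[0,0.003,-0.16],"delta_rot":[0,0,0]}]'
python3 - <<'E'
from h import *
f=grab('scene','s6.png');plan(*rig(-.150,-.005),.12,94.5);g=grab('side','d6.png')
im=cv2.resize(f['img'][90:310,180:400],(400,400));im2=cv2.resize(g['img'][110:270,260:440],(400,356));cv2.imwrite('pics/s6c.png',np.hstack([im,np.vstack([im2,np.zeros((44,400,3),np.uint8)])]))
E
```

```text
clock: 15.5
tcp_pos: [0.4454, -0.0682, 0.1205]
orientation: [0.123, -3.136, 0.002]
contact_force: [0.6, -0.2, 4.0]
grip_width: -0.0001
gripper_force: 1.8
clock: 16.88
tcp_pos: [0.4456, -0.0651, 0.2804]
orientation: [0.123, -3.136, 0.002]
contact_force: [-0.3, -0.7, -0.4]
grip_width: 0.0002
gripper_force: 0.0
dp [-0.0024, -0.0036, 0.1605] rot [-0.0013, -0.0028, 0.0001] now [ 0.4456 -0.065   0.2805] j7 1.66 F [-1.1 -0.  -0.1] w 0.0002 t 16.9
```

View pics/s6c.png

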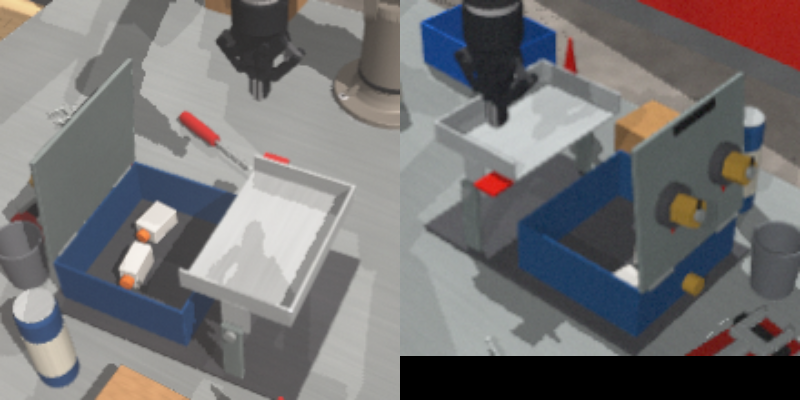

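Both housings are in the tank, the chute is level and empty, and the lid stands about upright. Next I go behind the lid.

```bash
python3 - <<'E'
from h import *
plan(*rig(0,-.325),.40,4.5)
f=grab('scene');g=grab('side')
# lid free-edge corners: top right in scene (~253,125 px), side (413,144)/(365,187)
print(tri(f,(253,125),g,(365,186)),rig(-.122,-.222),rig(.122,-.222))
print(tri(f,(200,180),g,(413,144)))
E
```

```text
dp [-0.1515, -0.3241, -0.1195] rot [0.0011, -0.0032, -1.5707] now [ 0.4456 -0.065   0.2805] j7 1.66 F [-0.5 -0.3  0.8] w -0.0003 t 17.0
[ 0.48205977 -0.26445836  0.29308567] [ 0.49266938 -0.28283137] [ 0.73592751 -0.26381866]
[ 0.72845675 -0.23981475  0.30729986]
```

```bash
python3 -m handwheel '[{"dp":[0,0,-0.06],"delta_rot":[0,0,0.17]},{"dp":[0,0,-0.12],"delta_rot":[0,0,0.34]},{"dp":[-0.03,-0.06,-0.12],"delta_rot":[0,0,0.52]},{"dp":[-0.06,-0.12,-0.12],"delta_rot":[0,0,0.7]},{"dp":[-0.09,-0.18,-0.12],"delta_rot":[0,0,0.87]},{"dp":[-0.12,-0.24,-0.12],"delta_rot":[0,0,1.05]},{"dp":[-0.15,-0.3,-0.12],"delta_rot":[0,0,1.22]},{"dp":[-0.1515,-0.324,-0.12],"delta_rot":[0,0,1.4]},{"dp":[-0.1515,-0.324,-0.12],"delta_rot":[0,0,1.571]},{"dp":[-0.1515,-0.324,-0.12],"delta_rot":[0,0,1.571]},{"dp":[-0.1515,-0.324,-0.12],"delta_rot":[0,0,1.571]},{"dp":[-0.1515,-0.324,-0.12],"delta_rot":[0,0,1.571]}]' 0 30
python3 - <<'E'
from h import *
plan(*rig(0,-.316),.285,4.5)
for phi in np.arange(1.8,-.01,-.1):
    rho=.165+.04*phi/1.6; o=.008+.011*np.sin(phi)
    print(round(phi,2),'dx(from y=-.316) %.3f dz(from .285) %.3f'%(-.222+rho*np.cos(phi)-o*np.sin(phi)+.316, .285-(.095+rho*np.sin(phi)+o*np.cos(phi))))
E
```

```text
clock: 18.58
tcp_pos: [0.6225, -0.3752, 0.401]
orientation: [-2.129, -2.309, 0.003]
contact_force: [0.2, 0.0, 0.7]
grip_width: 0.0003
gripper_force: 0.0
dp [0.0083, 0.0001, 0.116] rot [-0.0019, 0.0011, 0.0027] now [ 0.6225 -0.3752  0.401 ] j7 0.72 F [0.2 0.  0.7] w 0.0003 t 18.6
1.8 dx(from y=-.316) 0.028 dz(from .285) -0.010
1.7 dx(from y=-.316) 0.049 dz(from .285) -0.013
1.6 dx(from y=-.316) 0.069 dz(from .285) -0.014
1.5 dx(from y=-.316) 0.089 dz(from .285) -0.013
1.4 dx(from y=-.316) 0.109 dz(from .285) -0.010
1.3 dx(from y=-.316) 0.129 dz(from .285) -0.005
1.2 dx(from y=-.316) 0.148 dz(from .285) 0.002
1.1 dx(from y=-.316) 0.165 dz(from .285) 0.010
1.0 dx(from y=-.316) 0.182 dz(from .285) 0.021
0.9 dx(from y=-.316) 0.198 dz(from .285) 0.033
0.8 dx(from y=-.316) 0.211 dz(from .285) 0.046
0.7 dx(from y=-.316) 0.224 dz(from .285) 0.061
0.6 dx(from y=-.316) 0.235 dz(from .285) 0.077
0.5 dx(from y=-.316) 0.243 dz(from .285) 0.093
0.4 dx(from y=-.316) 0.250 dz(from .285) 0.111
0.3 dx(from y=-.316) 0.255 dz(from .285) 0.128
0.2 dx(from y=-.316) 0.259 dz(from .285) 0.146
0.1 dx(from y=-.316) 0.260 dz(from .285) 0.164
-0.0 dx(from y=-.316) 0.259 dz(from .285) 0.182
```

```bash
python3 -m handwheel '[{"dp":[0.008,0,0.04],"delta_rot":[0,0,0]},{"dp":[0.008,0,0.08],"delta_rot":[0,0,0]},{"dp":[0.008,0,0.116],"delta_rot":[0,0,0]},{"dp":[0.008,0,0.116],"delta_rot":[0,0,0]}]'
python3 -m handwheel '[{"dp":[0.028,0,-0.01],"delta_rot":[0,0,0]},{"dp":[0.049,0,-0.013],"delta_rot":[0,0,0]},{"dp":[0.069,0,-0.014],"delta_rot":[0,0,0]},{"dp":[0.089,0,-0.013],"delta_rot":[0,0,0]},{"dp":[0.109,0,-0.01],"delta_rot":[0,0,0]},{"dp":[0.129,0,-0.005],"delta_rot":[0,0,0]},{"dp":[0.148,0,0.002],"delta_rot":[0,0,0]},{"dp":[0.165,0,0.01],"delta_rot":[0,0,0]},{"dp":[0.182,0,0.021],"delta_rot":[0,0,0]},{"dp":[0.198,0,0.033],"delta_rot":[0,0,0]}]'
python3 - <<'E'
from h import *
plan(*rig(0,-.316),.285,4.5);grab('side','d7.png')
E
```

```text
clock: 19.08
tcp_pos: [0.6203, -0.3663, 0.2818]
orientation: [-2.126, -2.304, 0.006]
contact_force: [0.2, 0.2, 0.7]
grip_width: 0.0002
gripper_force: 0.0
clock: 20.32
tcp_pos: [0.6057, -0.1692, 0.2503]
orientation: [-2.131, -2.306, 0.004]
contact_force: [2.0, -2.7, 3.9]
grip_width: 0.0002
gripper_force: 1.8
dp [-0.1985, 0.0002, -0.0346] rot [-0.003, 0.0007, 0.0003] now [ 0.6057 -0.1692  0.2503] j7 0.44 F [ 2.  -2.7  3.9] w 0.0002 t 20.3
```

View pics/d7.png

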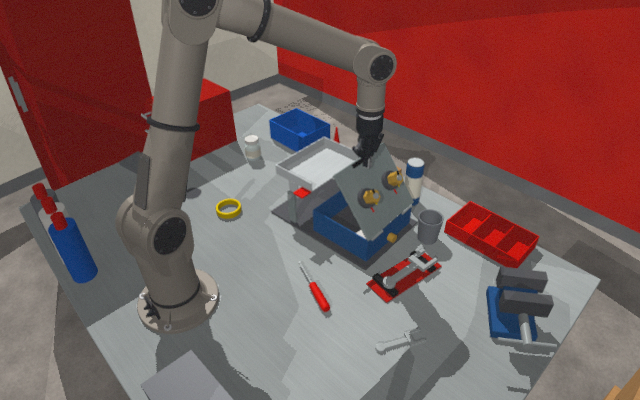

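The lid is folding down with light forces. I continue along the arc from the 0.9 position (offsets relative to it).

```bash
python3 -m handwheel '[{"dp":[0.013,0,0.013],"delta_rot":[0,0,0]},{"dp":[0.026,0,0.028],"delta_rot":[0,0,0]},{"dp":[0.037,0,0.044],"delta_rot":[0,0,0]},{"dp":[0.045,0,0.06],"delta_rot":[0,0,0]},{"dp":[0.052,0,0.078],"delta_rot":[0,0,0]},{"dp":[0.057,0,0.095],"delta_rot":[0,0,0]},{"dp":[0.061,0,0.113],"delta_rot":[0,0,0]},{"dp":[0.062,0,0.131],"delta_rot":[0,0,0]},{"dp":[0.062,0,0.141],"delta_rot":[0,0,0]},{"dp":[0.062,0,0.147],"delta_rot":[0,0,0]},{"dp":[0.062,0,0.149],"delta_rot":[0,0,0]}]'
python3 -m handwheel '[{"dp":[0,0,0.002],"delta_rot":[0,0,0]},{"dp":[0,0,0.002],"delta_rot":[0,0,0]}]'
```

```text
clock: 21.75
tcp_pos: [0.6003, -0.1096, 0.103]
orientation: [-2.132, -2.305, 0.005]
contact_force: [-7.3, 3.6, 21.2]
grip_width: 0.0001
gripper_force: 10.5
clock: 22.0
tcp_pos: [0.6003, -0.1096, 0.1029]
orientation: [-2.132, -2.304, 0.003]
contact_force: [-9.8, 3.0, 25.7]
grip_width: 0.0003
gripper_force: 12.3
```

```bash
python3 -m handwheel '[{"dp":[0,0,-0.05],"delta_rot":[0,0,0]},{"dp":[-0.03,0,-0.11],"delta_rot":[0,0,0]},{"dp":[-0.06,0,-0.17],"delta_rot":[0,0,0]},{"dp":[-0.06,0,-0.2],"delta_rot":[0,0,0]},{"dp":[-0.06,0,-0.2],"delta_rot":[0,0,0]},{"dp":[-0.06,0,-0.2],"delta_rot":[0,0,0]}]'
python3 - <<'E'
from h import *
f=grab('wrist','w3.png');plan(*rig(-.06,-.112),.2,4.5)
for x in(-.06,.06): print(proj(f,[[*rig(x,-.112),.149]]))
E
```

```text
clock: 22.75
tcp_pos: [0.6054, -0.1686, 0.2995]
orientation: [-2.132, -2.306, 0.005]
contact_force: [-0.4, 0.7, -0.0]
grip_width: 0.0001
gripper_force: 0.0
dp [0.0047, -0.0586, 0.0991] rot [-0.0048, 0.0007, 0.0001] now [ 0.6051 -0.1683  0.2988] j7 0.42 F [-0.3 -0.1 -0.8] w 0.0002 t 22.8
[[263.5209807  177.43639453]]
[[391.17113142 177.72158396]]
```

View pics/w3.png

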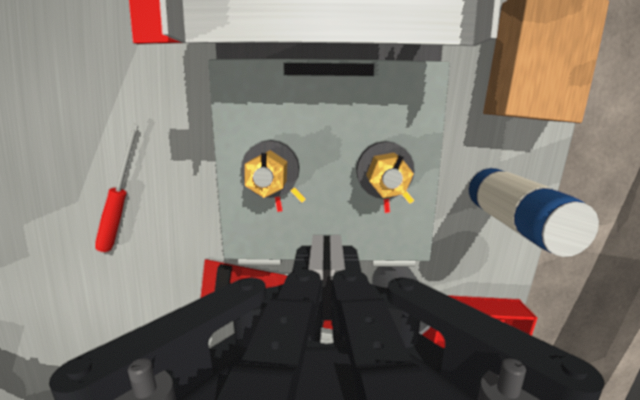

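The lid is shut. The nuts are at (263,177) and (391,178), exactly where predicted. The near pointer is straight up (about 0) and the far pointer about 0.45 clockwise. Measuring them precisely.

```bash
cat >> h.py <<'E'
def nuts(f,save=None):
    """top view rectified at z=.149 for each nut, 0.25 mm/px, rig +y up; returns pointer angle clockwise, brass centroid (mm)"""
    out=[];tiles=[]
    for x0 in(-.06,.06):
        n=240;g=(np.arange(n)-n/2)*.00025;X,Y=np.meshgrid(g,-g)
        c,s=np.cos(YAW),np.sin(YAW);x=x0+X;y=-.112+Y
        P=np.c_[(RIG[0]+c*x-s*y).ravel(),(RIG[1]+s*x+c*y).ravel(),np.full(n*n,.149)]
        uv=proj(f,P).reshape(n,n,2).astype(np.float32);im=cv2.remap(f['img'],uv[...,0],uv[...,1],cv2.INTER_LINEAR)
        hsv=cv2.cvtColor(im,cv2.COLOR_BGR2HSV);rr=np.hypot(X,Y)
        br=(cv2.inRange(hsv,(14,90,70),(32,255,255))>0)&(rr<.024)
        dk=(im.max(2)<60)&(rr>.009)&(rr<.0165)
        cx,cy=(X[br].mean(),Y[br].mean()) if br.any() else (0,0)
        a=np.arctan2((X[dk]).mean(),(Y[dk]).mean()) if dk.any() else np.nan
        out.append((round(float(a),3),int(dk.sum()),round(cx*1e3,1),round(cy*1e3,1)));tiles.append(im)
    if save: cv2.imwrite('pics/'+save,np.hstack(tiles))
    return out
E
python3 - <<'E'
from h import *
f=grab('wrist');print(nuts(f,'n1.png'))
plan(*rig(-.06,-.112),.2,64.5)
E
```

```text
[(0.032, 268, np.float64(2.2), np.float64(2.4)), (0.351, 293, np.float64(-2.2), np.float64(1.9))]
dp [0.0046, -0.0585, 0.099] rot [-0.0051, -0.0021, -1.0469] now [ 0.6051 -0.1682  0.2986] j7 0.42 F [-0.1  0.3 -0.4] w 0.0001 t 22.9
```

View pics/n1.png

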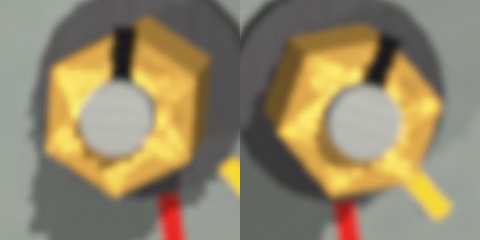

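The rectified tiles confirm both stud centres within about 1 mm of prediction. The pointers are at about 0.03 (near) and 0.33 (far). Moving over the near nut.

```bash
python3 -m handwheel '[{"dp":[0.0046,-0.03,0],"delta_rot":[0,0,-0.17]},{"dp":[0.0046,-0.0585,0.0],"delta_rot":[0,0,-0.34]},{"dp":[0.0046,-0.0585,0.0],"delta_rot":[0,0,-0.51]},{"dp":[0.0046,-0.0585,0.0],"delta_rot":[0,0,-0.68]},{"dp":[0.0046,-0.0585,0.05],"delta_rot":[0,0,-0.85]},{"dp":[0.0046,-0.0585,0.099],"delta_rot":[0,0,-1.017]},{"dp":[0.0046,-0.0585,0.099],"delta_rot":[0,0,-1.017]},{"dp":[0.0046,-0.0585,0.099],"delta_rot":[0,0,-1.017]}]' 0.72 60
python3 - <<'E'
from h import *
plan(*rig(-.06,-.112),.124,62.8)
E
```

```text
clock: 23.85
tcp_pos: [0.5475, -0.1692, 0.2024]
orientation: [-0.745, -3.051, 0.004]
contact_force: [0.1, -0.6, -0.2]
grip_width: 0.0617
gripper_force: 0.0
dp [0.0017, 0.0002, 0.0784] rot [-0.0025, -0.0007, -0.004] now [ 0.5475 -0.1692  0.2024] j7 1.40 F [ 0.1 -0.6 -0.2] w 0.0617 t 23.9
```

```bash
python3 -m handwheel '[{"dp":[0.0015,0,0.03],"delta_rot":[0,0,0]},{"dp":[0.0015,0,0.06],"delta_rot":[0,0,0]},{"dp":[0.0015,0,0.0785],"delta_rot":[0,0,0]},{"dp":[0.0015,0,0.0785],"delta_rot":[0,0,0]},{"dp":[0.0015,0,0.0785],"delta_rot":[0,0,0]}]'
python3 -m handwheel '[{"dp":[0,0,0],"delta_rot":[0,0,0]},{"dp":[0,0,0],"delta_rot":[0,0,0]},{"dp":[0,0,0],"delta_rot":[0,0,0]},{"dp":[0,0,0],"delta_rot":[0,0,0]},{"dp":[0,0,0],"delta_rot":[0,0,0]},{"dp":[0,0,0],"delta_rot":[0,0,0]}]' 0 70
```

```text
clock: 24.48
tcp_pos: [0.5464, -0.1687, 0.1243]
orientation: [0.741, 3.053, -0.003]
contact_force: [0.2, 0.4, -0.3]
grip_width: 0.0617
gripper_force: 0.0
clock: 25.22
tcp_pos: [0.5467, -0.1674, 0.1245]
orientation: [0.74, 3.053, -0.0]
contact_force: [0.4, 3.6, 8.2]
grip_width: 0.035
gripper_force: 68.4
```

```bash
python3 -m handwheel '[{"dp":[0,0,0],"delta_rot":[0,0,0.12]},{"dp":[0,0,0],"delta_rot":[0,0,0.24]},{"dp":[0,0,0],"delta_rot":[0,0,0.36]},{"dp":[0,0,0],"delta_rot":[0,0,0.48]},{"dp":[0,0,0],"delta_rot":[0,0,0.6]},{"dp":[0,0,0],"delta_rot":[0,0,0.72]},{"dp":[0,0,0],"delta_rot":[0,0,0.84]},{"dp":[0,0,0],"delta_rot":[0,0,0.96]},{"dp":[0,0,0],"delta_rot":[0,0,1.08]},{"dp":[0,0,0],"delta_rot":[0,0,1.2]},{"dp":[0,0,0],"delta_rot":[0,0,1.2]}]'
python3 -m handwheel '[{"dp":[0,0,0],"delta_rot":[0,0,0.12]},{"dp":[0,0,0],"delta_rot":[0,0,0.24]},{"dp":[0,0,0],"delta_rot":[0,0,0.36]},{"dp":[0,0,0],"delta_rot":[0,0,0.48]},{"dp":[0,0,0],"delta_rot":[0,0,0.6]},{"dp":[0,0,0],"delta_rot":[0,0,0.72]},{"dp":[0,0,0],"delta_rot":[0,0,0.84]},{"dp":[0,0,0],"delta_rot":[0,0,0.96]},{"dp":[0,0,0],"delta_rot":[0,0,1.08]},{"dp":[0,0,0],"delta_rot":[0,0,1.18]},{"dp":[0,0,0],"delta_rot":[0,0,1.18]}]'
python3 - <<'E'
from h import *
s=status.get_obs();Y=R.from_rotvec(s['orientation']).as_matrix()[:,1];print(np.degrees(np.arctan2(Y[1],Y[0])),s['moment'],s['joints'][6])
E
```

```text
clock: 26.6
tcp_pos: [0.5455, -0.1681, 0.1245]
orientation: [-2.336, -2.099, 0.003]
contact_force: [-5.4, 2.1, 11.8]
grip_width: 0.0348
gripper_force: 71.6
clock: 27.98
tcp_pos: [0.5444, -0.1672, 0.1244]
orientation: [-3.107, -0.445, 0.006]
contact_force: [-9.3, 6.5, 19.2]
grip_width: 0.0348
gripper_force: 72.8
-73.68128702757173 [ 1.28119635  1.84955869 -0.32518262] -0.5290921467769664
```

```bash
python3 -m handwheel '[{"dp":[0,0,0],"delta_rot":[0,0,0]},{"dp":[0,0,0],"delta_rot":[0,0,0]},{"dp":[0,0,0],"delta_rot":[0,0,0]},{"dp":[0,0,-0.03],"delta_rot":[0,0,0]},{"dp":[0,0,-0.08],"delta_rot":[0,0,0]},{"dp":[0,0,-0.13],"delta_rot":[0,0,-0.17]},{"dp":[0,0,-0.175],"delta_rot":[0,0,-0.34]},{"dp":[0,0,-0.175],"delta_rot":[0,0,-0.51]},{"dp":[0,0,-0.175],"delta_rot":[0,0,-0.68]},{"dp":[0,0,-0.175],"delta_rot":[0,0,-0.85]},{"dp":[0,0,-0.175],"delta_rot":[0,0,-1.03]},{"dp":[0,0,-0.175],"delta_rot":[0,0,-1.2]}]' 0.72 70
python3 - <<'E'
from h import *
plan(.605,-.168,.30,4.5)
E
```

```text
clock: 29.48
tcp_pos: [0.5457, -0.1682, 0.2978]
orientation: [-2.307, -2.131, 0.005]
contact_force: [0.1, 0.2, 0.3]
grip_width: 0.0614
gripper_force: 0.0
dp [0.0049, 0.0591, -0.0023] rot [-0.0026, 0.0016, -0.1578] now [ 0.5457 -0.1682  0.2978] j7 0.35 F [0.1 0.2 0.3] w 0.0614 t 29.5
```

```bash
python3 -m handwheel '[{"dp":[0.005,0.059,0],"delta_rot":[0,0,-0.158]},{"dp":[0.005,0.059,0],"delta_rot":[0,0,-0.158]},{"dp":[0.005,0.059,0],"delta_rot":[0,0,-0.158]},{"dp":[0.005,0.059,0],"delta_rot":[0,0,-0.158]}]'
python3 - <<'E'
from h import *
f=grab('wrist');print(nuts(f,'n2.png'));plan(*rig(.06,-.112),.2,45.6)
E
```

```text
clock: 29.98
tcp_pos: [0.6042, -0.1687, 0.298]
orientation: [-2.14, -2.299, 0.004]
contact_force: [-0.0, -0.0, 0.1]
grip_width: 0.0612
gripper_force: 0.0
[(2.411, 382, np.float64(1.3), np.float64(4.1)), (0.351, 305, np.float64(-2.3), np.float64(1.9))]
dp [0.0052, 0.062, 0.098] rot [-0.0026, 0.0002, -0.7238] now [ 0.6043 -0.1685  0.2981] j7 0.51 F [-0.7 -0.1  0.7] w 0.0614 t 30.0
```

```bash
python3 -m handwheel '[{"dp":[0.005,0.05,0],"delta_rot":[0,0,-0.17]},{"dp":[0.005,0.062,0],"delta_rot":[0,0,-0.34]},{"dp":[0.005,0.062,0.03],"delta_rot":[0,0,-0.51]},{"dp":[0.005,0.062,0.06],"delta_rot":[0,0,-0.68]},{"dp":[0.005,0.062,0.098],"delta_rot":[0,0,-0.724]},{"dp":[0.005,0.062,0.098],"delta_rot":[0,0,-0.724]},{"dp":[0.005,0.062,0.098],"delta_rot":[0,0,-0.724]}]' 0.72 70
python3 - <<'E'
from h import *
plan(*rig(.06,-.112),.124,45.6)
E
```

```text
clock: 30.9
tcp_pos: [0.6667, -0.1591, 0.2014]
orientation: [1.187, 2.909, -0.003]
contact_force: [0.2, -0.1, -0.1]
grip_width: 0.0615
gripper_force: 0.0
dp [0.001, -0.0006, 0.0774] rot [-0.0019, 0.001, 0.0001] now [ 0.6667 -0.1591  0.2014] j7 1.18 F [ 0.2 -0.1 -0.1] w 0.0615 t 30.9
```

```bash
python3 -m handwheel '[{"dp":[0.001,0,0.03],"delta_rot":[0,0,0]},{"dp":[0.001,0,0.06],"delta_rot":[0,0,0]},{"dp":[0.001,0,0.0775],"delta_rot":[0,0,0]},{"dp":[0.001,0,0.0775],"delta_rot":[0,0,0]},{"dp":[0.001,0,0.0775],"delta_rot":[0,0,0]}]'
python3 -m handwheel '[{"dp":[0,0,0],"delta_rot":[0,0,0]},{"dp":[0,0,0],"delta_rot":[0,0,0]},{"dp":[0,0,0],"delta_rot":[0,0,0]},{"dp":[0,0,0],"delta_rot":[0,0,0]},{"dp":[0,0,0],"delta_rot":[0,0,0]},{"dp":[0,0,0],"delta_rot":[0,0,0]}]' 0 70
python3 -m handwheel '[{"dp":[0,0,0],"delta_rot":[0,0,0.12]},{"dp":[0,0,0],"delta_rot":[0,0,0.24]},{"dp":[0,0,0],"delta_rot":[0,0,0.36]},{"dp":[0,0,0],"delta_rot":[0,0,0.48]},{"dp":[0,0,0],"delta_rot":[0,0,0.6]},{"dp":[0,0,0],"delta_rot":[0,0,0.72]},{"dp":[0,0,0],"delta_rot":[0,0,0.84]},{"dp":[0,0,0],"delta_rot":[0,0,0.96]},{"dp":[0,0,0],"delta_rot":[0,0,1.04]},{"dp":[0,0,0],"delta_rot":[0,0,1.04]}]'
python3 -m handwheel '[{"dp":[0,0,0],"delta_rot":[0,0,0.12]},{"dp":[0,0,0],"delta_rot":[0,0,0.24]},{"dp":[0,0,0],"delta_rot":[0,0,0.36]},{"dp":[0,0,0],"delta_rot":[0,0,0.48]},{"dp":[0,0,0],"delta_rot":[0,0,0.6]},{"dp":[0,0,0],"delta_rot":[0,0,0.72]},{"dp":[0,0,0],"delta_rot":[0,0,0.84]},{"dp":[0,0,0],"delta_rot":[0,0,0.96]},{"dp":[0,0,0],"delta_rot":[0,0,1.04]},{"dp":[0,0,0],"delta_rot":[0,0,1.04]}]'
```

```text
clock: 31.52
tcp_pos: [0.6663, -0.1586, 0.1237]
orientation: [1.185, 2.909, -0.003]
contact_force: [0.0, -0.3, 0.8]
grip_width: 0.0613
gripper_force: 0.0
clock: 32.28
tcp_pos: [0.6655, -0.1588, 0.1236]
orientation: [-1.186, -2.908, 0.003]
contact_force: [-2.9, 0.2, 6.1]
grip_width: 0.0347
gripper_force: 69.8
clock: 33.52
tcp_pos: [0.6653, -0.1589, 0.1236]
orientation: [2.475, 1.934, -0.004]
contact_force: [-3.5, -0.1, 7.5]
grip_width: 0.0347
gripper_force: 70.5
clock: 34.78
tcp_pos: [0.6651, -0.1587, 0.1236]
orientation: [3.108, 0.448, -0.004]
contact_force: [-4.2, 0.5, 7.6]
grip_width: 0.0349
gripper_force: 70.8
```

```bash
python3 -m handwheel '[{"dp":[0,0,0],"delta_rot":[0,0,0]},{"dp":[0,0,0],"delta_rot":[0,0,0]},{"dp":[0,0,0],"delta_rot":[0,0,0]},{"dp":[0,0,-0.03],"delta_rot":[0,0,0]},{"dp":[0,0,-0.08],"delta_rot":[0,0,0]},{"dp":[0,0,-0.13],"delta_rot":[0,0,-0.17]},{"dp":[0,0,-0.175],"delta_rot":[0,0,-0.34]},{"dp":[0,0,-0.175],"delta_rot":[0,0,-0.51]},{"dp":[0,0,-0.175],"delta_rot":[0,0,-0.68]},{"dp":[0,0,-0.175],"delta_rot":[0,0,-0.85]},{"dp":[0,0,-0.175],"delta_rot":[0,0,-1.03]},{"dp":[0,0,-0.175],"delta_rot":[0,0,-1.2]}]' 0.72 70
python3 - <<'E'
from h import *
f=grab('wrist');print(nuts(f,'n3.png'));plan(.605,-.168,.30,4.5)
E
```

```text
clock: 36.28
tcp_pos: [0.6657, -0.1578, 0.297]
orientation: [-2.305, -2.134, 0.005]
contact_force: [0.2, -0.2, 0.1]
grip_width: 0.0615
gripper_force: 0.0
[(2.434, 429, np.float64(3.4), np.float64(3.4)), (2.434, 271, np.float64(0.2), np.float64(3.3))]
dp [-0.0142, -0.0598, -0.0026] rot [-0.0022, 0.0014, -0.1494] now [ 0.6656 -0.158   0.2972] j7 0.41 F [ 0.7 -0.1  0.2] w 0.0618 t 36.3
```

Both nuts now read about 2.42, within the yellow band. Next, above the wrench for a close look.

```bash
python3 - <<'E'
from h import *
plan(.52,-.402,.22,-95.7)
E
```

```text
dp [-0.2535, -0.1278, 0.0779] rot [-0.0029, -0.0004, -1.5422] now [ 0.6656 -0.158   0.2972] j7 0.41 F [ 0.7 -0.1  0.2] w 0.0618 t 36.3
```

```bash
python3 -m handwheel '[{"dp":[-0.05,-0.025,0],"delta_rot":[0,0,0.17]},{"dp":[-0.1,-0.05,0],"delta_rot":[0,0,0.34]},{"dp":[-0.15,-0.075,0],"delta_rot":[0,0,0.51]},{"dp":[-0.2,-0.1,0.0],"delta_rot":[0,0,0.68]},{"dp":[-0.25,-0.125,0.02],"delta_rot":[0,0,0.85]},{"dp":[-0.2535,-0.128,0.05],"delta_rot":[0,0,1.03]},{"dp":[-0.2535,-0.128,0.078],"delta_rot":[0,0,1.2]},{"dp":[-0.2535,-0.128,0.078],"delta_rot":[0,0,1.37]},{"dp":[-0.2535,-0.128,0.078],"delta_rot":[0,0,1.54]},{"dp":[-0.2535,-0.128,0.078],"delta_rot":[0,0,1.599]},{"dp":[-0.2535,-0.128,0.078],"delta_rot":[0,0,1.599]},{"dp":[-0.2535,-0.128,0.078],"delta_rot":[0,0,1.599]}]'
python3 - <<'E'
from h import *
f=grab('wrist');plan(.52,-.402,.22,-95.7)
# rectify at z=.034 (0.5mm/px), world x right, y up, centre (.56,-.40)
n,m=480,300;X,Y=np.meshgrid(.44+np.arange(n)*.0005,-.325-np.arange(m)*.0005)
uv=proj(f,np.c_[X.ravel(),Y.ravel(),np.full(n*m,.034)]).reshape(m,n,2).astype(np.float32)
im=cv2.remap(f['img'],uv[...,0],uv[...,1],cv2.INTER_LINEAR);cv2.imwrite('pics/rect.png',im)
cv2.imwrite('pics/w5.png',np.vstack([cv2.resize(im,(640,400)),f['img'][::2,::2].repeat(1,0) if 0 else cv2.resize(f['img'],(640,200))[:200]]))
E
```

```text
clock: 37.83
tcp_pos: [0.5171, -0.4, 0.2198]
orientation: [3.135, -0.174, -0.004]
contact_force: [-1.4, -0.8, -0.8]
grip_width: 0.0616
gripper_force: 0.0
dp [0.0031, 0.0016, -0.0001] rot [0.0018, 0.0022, -0.0111] now [ 0.5171 -0.4     0.2199] j7 -0.50 F [-0.2 -0.2 -0.6] w 0.0616 t 37.9
```

View pics/w5.png

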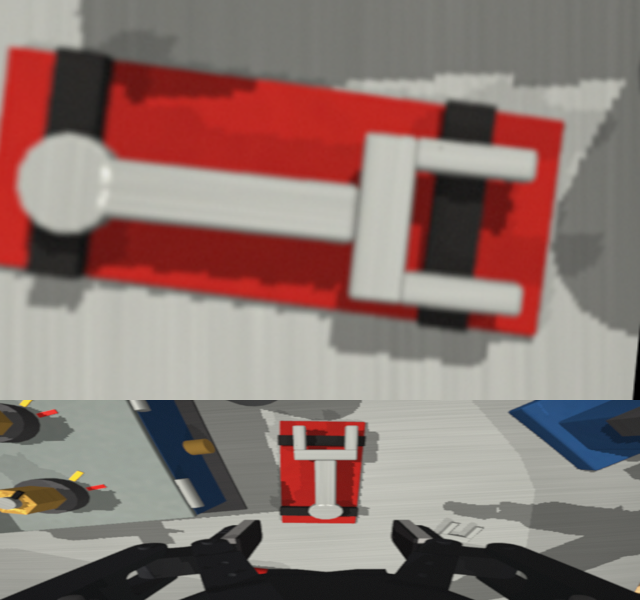

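The rectified view shows the wrench ring at (67,183) and prong tips centred at (529,232). That puts the wrench origin at (0.619,-0.410) with its jaw pointing at -6.06°. I grip the handle 90 mm behind the jaw centre.

```bash
python3 - <<'E'
from h import *
plan(.5295,-.4005,.010,-96.06)
E
```

```text
dp [0.0129, -0.0013, 0.2099] rot [0.0018, 0.0022, -0.0048] now [ 0.5171 -0.4     0.2199] j7 -0.50 F [-0.2 -0.2 -0.6] w 0.0616 t 37.9
```

```bash
python3 -m handwheel '[{"dp":[0.013,-0.0013,0.05],"delta_rot":[0.002,0.002,-0.005]},{"dp":[0.013,-0.0013,0.1],"delta_rot":[0.002,0.002,-0.005]},{"dp":[0.013,-0.0013,0.15],"delta_rot":[0.002,0.002,-0.005]},{"dp":[0.013,-0.0013,0.18],"delta_rot":[0.002,0.002,-0.005]},{"dp":[0.013,-0.0013,0.2],"delta_rot":[0.002,0.002,-0.005]},{"dp":[0.013,-0.0013,0.2099],"delta_rot":[0.002,0.002,-0.005]},{"dp":[0.013,-0.0013,0.2099],"delta_rot":[0.002,0.002,-0.005]},{"dp":[0.013,-0.0013,0.2099],"delta_rot":[0.002,0.002,-0.005]}]'
python3 - <<'E'
from h import *
plan(.5295,-.4005,.010,-96.06)
E
python3 -m handwheel '[{"dp":[0,0,0],"delta_rot":[0,0,0]},{"dp":[0,0,0],"delta_rot":[0,0,0]},{"dp":[0,0,0],"delta_rot":[0,0,0]},{"dp":[0,0,0],"delta_rot":[0,0,0]},{"dp":[0,0,0],"delta_rot":[0,0,0]},{"dp":[0,0,0],"delta_rot":[0,0,0]},{"dp":[0,0,0],"delta_rot":[0,0,0]},{"dp":[0,0,0],"delta_rot":[0,0,0]}]' 0 110
```

```text
clock: 38.88
tcp_pos: [0.5301, -0.4012, 0.0111]
orientation: [3.136, -0.166, 0.002]
contact_force: [-0.3, -0.1, 0.4]
grip_width: 0.0614
gripper_force: 0.0
dp [-0.0007, -0.0006, 0.0011] rot [0.0009, -0.0012, -0.0] now [ 0.5301 -0.4012  0.0111] j7 -0.36 F [-0.3 -0.1  0.4] w 0.0614 t 38.9
clock: 39.88
tcp_pos: [0.5298, -0.4007, 0.0107]
orientation: [3.137, -0.166, 0.001]
contact_force: [-0.8, 2.3, 6.9]
grip_width: 0.02
gripper_force: 108.2
```

```bash
python3 -m handwheel '[{"dp":[0,0,-0.03],"delta_rot":[0,0,0]},{"dp":[0,0,-0.08],"delta_rot":[0,0,0]},{"dp":[0,0,-0.13],"delta_rot":[0,0,0]},{"dp":[0,0,-0.18],"delta_rot":[0,0,0]},{"dp":[0,0,-0.21],"delta_rot":[0,0,0]},{"dp":[0,0,-0.21],"delta_rot":[0,0,0]},{"dp":[0,0,-0.21],"delta_rot":[0,0,0]}]'
python3 - <<'E'
from h import *
for x in(-.06,):
    n=rig(x,-.112);a=np.radians(255.8);p=n+.0897*np.array([np.cos(a),np.sin(a)]);print(n,p);plan(*p,.22,-14.2)
E
```

```text
clock: 40.75
tcp_pos: [0.5293, -0.3995, 0.218]
orientation: [-3.135, 0.166, 0.003]
contact_force: [0.5, -0.8, -3.5]
grip_width: 0.0198
gripper_force: 108.5
[ 0.54590957 -0.16833472] [ 0.5239055  -0.25529397]
dp [-0.0205, -0.1428, -0.0016] rot [-0.0033, 0.0004, -1.4286] now [ 0.5293 -0.3995  0.218 ] j7 -0.51 F [ 0.5 -0.8 -3.5] w 0.0198 t 40.8
```

```bash
python3 -m handwheel '[{"dp":[-0.002,-0.02,0],"delta_rot":[0,0,-0.16]},{"dp":[-0.005,-0.04,0],"delta_rot":[0,0,-0.32]},{"dp":[-0.008,-0.06,0],"delta_rot":[0,0,-0.48]},{"dp":[-0.012,-0.08,0],"delta_rot":[0,0,-0.64]},{"dp":[-0.015,-0.1,0],"delta_rot":[0,0,-0.8]},{"dp":[-0.018,-0.12,0],"delta_rot":[0,0,-0.96]},{"dp":[-0.0205,-0.1428,0],"delta_rot":[0,0,-1.12]},{"dp":[-0.0205,-0.1428,0],"delta_rot":[0,0,-1.28]},{"dp":[-0.0205,-0.1428,0],"delta_rot":[0,0,-1.4286]},{"dp":[-0.0205,-0.1428,0],"delta_rot":[0,0,-1.4286]},{"dp":[-0.0205,-0.1428,0],"delta_rot":[0,0,-1.4286]}]'
python3 - <<'E'
from h import *
plan(.5239,-.2553,.109,-14.2)
f=grab('wrist','w6.png');S=status.get_obs();Q=R.from_rotvec(S['orientation'])
# expected prong corners in wrench top plane (top at TCP z+.024)
def wp(x,y): return S['tcp_pos']+Q.apply([x+.0897,-y,-.024+.0])
print(proj(f,[wp(.02,.0195),wp(.02,-.0195),wp(.02,.0315),wp(.02,-.0315),wp(-.025,0)]))
im=f['img'];g=cv2.cvtColor(im,cv2.COLOR_BGR2GRAY);hsv=cv2.cvtColor(im,cv2.COLOR_BGR2HSV)
print(nuts(f))
cv2.imwrite('pics/w6.png',im)
for y in range(20,200,12): print(y,' '.join('%3d'%v for v in g[y,200:440:6]))
E
```

```text
clock: 42.12
tcp_pos: [0.5238, -0.2561, 0.219]
orientation: [-2.481, -1.925, 0.002]
contact_force: [-0.3, -0.2, -3.5]
grip_width: 0.02
gripper_force: 108.5
dp [0.0008, 0.0001, 0.11] rot [-0.0021, -0.0001, -0.0032] now [ 0.5238 -0.2561  0.219 ] j7 0.49 F [-0.3 -0.2 -3.5] w 0.0200 t 42.1
[[267.65525771 -19.4033921 ]
 [384.99880489 -19.29288048]
 [231.86974388 -18.6914041 ]
 [420.77105866 -18.51393885]
 [326.23191241 117.98030837]]
[(2.365, 443, np.float64(-0.7), np.float64(1.9)), (0.467, 3972, np.float64(-8.6), np.float64(-6.0))]
20 104 105 106  67 147 146 141 169 173 180 180 156  72 150 147 149 150 152 152 151 150 148 139 134 135 136 133 132 132 132  78 150 184 185 180 168 127 146 146 144
32 104 104 106 105  80 147 146 169 172 180 180 160  73 153 153 154 153 152 150 105  87  89  81 107 136 135 136 135 134 134  78 157 183 186 180 168 128 144 145 146
44 105 108 106 107 106 128 146 168 173 179 178 165  76 151 152 153  97  85 148 173 182 205 170 170  87  80 125 135 134 134  79 162 183 186 179 168 138 143 145 123
56 107 106 107 107 107  96 149 164 172 179 178 167  82 151 153  88 140 203 17
[... 1186 characters left out ...]
 161 160 161 161 160 160 139 146 145 147 147
152 172 169 174 170 167 171 167 167 175 177 178 177 177 179 177 178 176 176 177 159 160 159 160 160 158 160 159 159 159 159 159 160 159 159 159 142 145 145 144 144
164 169 174 172 173 169 168 169 171 167 172 173 172 173 172 172 172 172 173 169 154 155 155 155 155 155 155 155 155 155 154 153 154 153 154 152 142 145 143 144 147
176 171 173 174 170 173 171 171 166 169 167 167 110 109  94 151 151 150 152 170 164 167 170 173 173 174 159 148 147 147 146 147 147 145 146 146 144 144 145 143 145
188 175 171 173 172 174 171 172 170 169 169 171 169 109 109 114 150 150 137 160 154 155 160 159 161 163 146 147 146 145 146 146 145 145 144 145 148 139 107 110 112
```

The numbers agree with the expected jaw position (jaw centre col 327 against 326 expected). Lowering onto the near nut.

```bash
python3 -m handwheel '[{"dp":[0.0018,0,0.03],"delta_rot":[0,0,0]},{"dp":[0.0018,0,0.06],"delta_rot":[0,0,0]},{"dp":[0.0018,0,0.07],"delta_rot":[0,0,0]},{"dp":[0.0018,0,0.078],"delta_rot":[0,0,0]},{"dp":[0.0018,0,0.086],"delta_rot":[0,0,0]},{"dp":[0.0018,0,0.092],"delta_rot":[0,0,0]}]'
python3 -m handwheel '[{"dp":[0,0,0.006],"delta_rot":[0,0,0]},{"dp":[0,0,0.011],"delta_rot":[0,0,0]},{"dp":[0,0,0.0155],"delta_rot":[0,0,0]},{"dp":[0,0,0.0165],"delta_rot":[0,0,0]},{"dp":[0,0,0.0165],"delta_rot":[0,0,0]}]'
```

```text
clock: 42.92
tcp_pos: [0.5252, -0.2552, 0.1286]
orientation: [2.479, 1.929, 0.001]
contact_force: [-1.6, -0.1, -2.7]
grip_width: 0.02
gripper_force: 108.6
clock: 43.55
tcp_pos: [0.5248, -0.2546, 0.1114]
orientation: [-2.479, -1.929, 0.0]
contact_force: [-1.1, -0.5, -3.0]
grip_width: 0.0198
gripper_force: 108.4
```

```bash
python3 -m handwheel '[{"dp":[0.0004,-0.0089,0],"delta_rot":[0,0,0.1]},{"dp":[0.0018,-0.0176,0],"delta_rot":[0,0,0.2]},{"dp":[0.004,-0.0262,0],"delta_rot":[0,0,0.3]},{"dp":[0.007,-0.0346,0],"delta_rot":[0,0,0.4]},{"dp":[0.0109,-0.0426,0],"delta_rot":[0,0,0.5]},{"dp":[0.0109,-0.0426,0],"delta_rot":[0,0,0.5]}]'
python3 - <<'E'
from h import *
s=status.get_obs();print(s['contact_force'].round(1),s['moment'].round(2));f=grab('wrist','w7.png');print(nuts(f));print(nuts(grab('scene')))
E
```

```text
clock: 44.3
tcp_pos: [0.4849, -0.2333, 0.1113]
orientation: [-2.877, -1.257, 0.003]
contact_force: [-4.9, -0.7, -2.1]
grip_width: 0.0202
gripper_force: 108.6
[-4.9 -0.7 -2.1] [0.04 0.89 0.29]
[(1.193, 2249, np.float64(-5.3), np.float64(-0.8)), (1.571, 9620, 0.0, 0.0)]
[(nan, 0, np.float64(5.1), np.float64(6.5)), (2.547, 19, np.float64(4.3), np.float64(5.5))]
```

```bash
python3 -m handwheel '[{"dp":[0.0004,-0.0089,0],"delta_rot":[0,0,0.1]},{"dp":[0.0011,-0.0142,0],"delta_rot":[0,0,0.16]},{"dp":[0.0018,-0.0176,0],"delta_rot":[0,0,0.2]},{"dp":[0.0018,-0.0176,0],"delta_rot":[0,0,0.2]}]'
python3 - <<'E'
from h import *
s=status.get_obs();print(s['contact_force'].round(1),s['moment'].round(2),s['tcp_pos']);n=rig(-.06,-.112);print(np.linalg.norm(s['tcp_pos'][:2]-n))
Y=R.from_rotvec(s['orientation']).as_matrix()[:,1];print(np.degrees(np.arctan2(Y[1],Y[0])))
f=grab('wrist','w8.png');print(proj(f,[[*n,.149]]),nuts(f))
E
```

```text
clock: 44.9
tcp_pos: [0.4734, -0.2202, 0.1112]
orientation: [-2.988, -0.965, 0.004]
contact_force: [-6.8, 0.0, -2.5]
grip_width: 0.0202
gripper_force: 108.8
[-6.8  0.  -2.5] [0.07 1.21 0.49] [ 0.47338519 -0.22016239  0.11115525]
0.08913973779730032
-54.198275121407015
[[327.40532042  37.2084976 ]] [(1.386, 2278, np.float64(-5.5), np.float64(0.3)), (1.571, 9620, 0.0, 0.0)]
```

```bash
cat >> h.py <<'E'
def polar(f,x0):
    n0=rig(x0,-.112);b=np.arange(0,6.28,.1);v=[]
    for t in b:
        P=[[n0[0]+rr*np.sin(t-YAW),n0[1]+rr*np.cos(t-YAW),.149] for rr in np.arange(.0105,.0165,.001)]
        uv=proj(f,P).astype(np.float32);p=cv2.remap(f['img'],uv[:,0],uv[:,1],cv2.INTER_LINEAR).astype(int);v.append(int(p.reshape(len(P),-1,3).max(2).mean()))
    return dict(zip(b.round(1).tolist(),v))
E
python3 - <<'E'
from h import *
f=grab('wrist');print({k:v for k,v in polar(f,-.06).items()})
E
```

```text
{0.0: 215, 0.1: 210, 0.2: 188, 0.3: 137, 0.4: 95, 0.5: 58, 0.6: 46, 0.7: 29, 0.8: 28, 0.9: 23, 1.0: 15, 1.1: 18, 1.2: 29, 1.3: 30, 1.4: 35, 1.5: 78, 1.6: 107, 1.7: 138, 1.8: 194, 1.9: 232, 2.0: 223, 2.1: 217, 2.2: 210, 2.3: 211, 2.4: 214, 2.5: 218, 2.6: 138, 2.7: 32, 2.8: 33, 2.9: 33, 3.0: 37, 3.1: 136, 3.2: 171, 3.3: 172, 3.4: 169, 3.5: 199, 3.6: 195, 3.7: 191, 3.8: 184, 3.9: 182, 4.0: 208, 4.1: 191, 4.2: 198, 4.3: 204, 4.4: 176, 4.5: 182, 4.6: 190, 4.7: 201, 4.8: 207, 4.9: 219, 5.0: 229, 5.1: 224, 5.2: 229, 5.3: 235, 5.4: 233, 5.5: 224, 5.6: 218, 5.7: 223, 5.8: 229, 5.9: 227, 6.0: 221, 6.1: 212, 6.2: 221}
```

The pointer now reads about 2.85. A little more.

```bash
python3 -m handwheel '[{"dp":[0.0002,-0.0053,0],"delta_rot":[0,0,0.06]},{"dp":[0.0006,-0.0106,0],"delta_rot":[0,0,0.12]},{"dp":[0.0009,-0.0124,0],"delta_rot":[0,0,0.14]},{"dp":[0.0009,-0.0124,0],"delta_rot":[0,0,0.14]}]'
python3 - <<'E'
from h import *
f=grab('wrist');print({k:v for k,v in polar(f,-.06).items() if 2.3<k<3.6});print(status.get_obs()['moment'])
E
```

```text
clock: 45.5
tcp_pos: [0.4667, -0.2095, 0.1111]
orientation: [-3.048, -0.754, 0.004]
contact_force: [-7.7, 0.9, -2.2]
grip_width: 0.02
gripper_force: 108.8
{2.4: 212, 2.5: 213, 2.6: 211, 2.7: 189, 2.8: 56, 2.9: 33, 3.0: 33, 3.1: 33, 3.2: 108, 3.3: 162, 3.4: 174, 3.5: 170}
[0.07248271 1.27233949 0.57497812]
```

```bash
python3 -m handwheel '[{"dp":[0,-0.0036,0],"delta_rot":[0,0,0.04]},{"dp":[0,-0.0036,0],"delta_rot":[0,0,0.04]},{"dp":[0.0002,0.0036,0],"delta_rot":[0,0,-0.04]},{"dp":[0.0004,0.0089,0],"delta_rot":[0,0,-0.1]},{"dp":[0.0004,0.0089,-0.02],"delta_rot":[0,0,-0.1]},{"dp":[0.0004,0.0089,-0.05],"delta_rot":[0,0,-0.1]},{"dp":[0.0004,0.0089,-0.1],"delta_rot":[0,0,-0.1]},{"dp":[0.0004,0.0089,-0.12],"delta_rot":[0,0,-0.1]},{"dp":[0.0004,0.0089,-0.12],"delta_rot":[0,0,-0.1]}]'
python3 - <<'E'
from h import *
f=grab('wrist');print({k:v for k,v in polar(f,-.06).items() if 2.3<k<3.6})
n=rig(.06,-.112);a=np.radians(315.8)
p=n+.0888*np.array([np.cos(a),np.sin(a)]);plan(*p,.232,45.8)
S=status.get_obs();Q=R.from_rotvec(S['orientation'])
g=cv2.cvtColor(f['img'],cv2.COLOR_BGR2GRAY)
for y in(60,100): print(y,' '.join('%3d'%v for v in g[y,220:436:4]))
print(' '.join('%3d'%v for v in g[96:180:3,300]))
E
```

```text
clock: 46.68
tcp_pos: [0.4737, -0.2175, 0.2322]
orientation: [3.008, 0.904, 0.004]
contact_force: [0.3, -0.2, -2.2]
grip_width: 0.02
gripper_force: 108.7
{2.4: 214, 2.5: 214, 2.6: 216, 2.7: 215, 2.8: 184, 2.9: 70, 3.0: 32, 3.1: 32, 3.2: 70, 3.3: 157, 3.4: 181, 3.5: 203}
dp [0.2117, 0.1447, -0.001] rot [-0.0009, -0.0002, 1.3555] now [ 0.4728 -0.2169  0.2309] j7 -0.16 F [-0.4  0.3 -2.7] w 0.0199 t 46.7
60 100  99  98 100 137 167 170 186 193 189 179 147  99  67 163 160 157 149  93  91 144 179 178 171 185 196 175 194 172 172 187 199 110  81 125 141 139 138 137 131  99 153 165 167 168 168 164 158 136 141 152 151 151 151
100 130 159 157 160 159 169 181 182 187 188 183 176 134  71 140 161 163 130  89  89  93 148 179 179 178 180 191 181 174 157  78  48  50  51  62  70  71 100 130 112 115 159 164 165 168 167 162 153 119 153 152 153 150 149
207 116  89  90  89  90 105 152 146 173 169 166 167 168 168 164 164 164 164 165 166 165 165 162 157 117 119 158
```

```bash
python3 - <<'E'
from h import *
f=grab('scene');g=grab('side')
print('bottle top',tri(f,(201,257),g,(416,161)),'cup top',tri(f,(190,224),g,(431,214)),rig(.06,-.112))
E
```

```text
bottle top [ 0.838522   -0.18715542  0.17074377] cup top [ 0.72929951 -0.33865504  0.09086986] [ 0.66554472 -0.15898421]
```

```bash
python3 -m handwheel '[{"dp":[0.02,0.014,0],"delta_rot":[0,0,-0.165]},{"dp":[0.04,0.028,0],"delta_rot":[0,0,-0.33]},{"dp":[0.06,0.042,0],"delta_rot":[0,0,-0.495]},{"dp":[0.08,0.056,0],"delta_rot":[0,0,-0.66]},{"dp":[0.1,0.07,0],"delta_rot":[0,0,-0.825]},{"dp":[0.12,0.084,0],"delta_rot":[0,0,-0.99]},{"dp":[0.14,0.098,0],"delta_rot":[0,0,-1.155]},{"dp":[0.16,0.11,0],"delta_rot":[0,0,-1.32]},{"dp":[0.18,0.125,0],"delta_rot":[0,0,-1.485]},{"dp":[0.2,0.138,0],"delta_rot":[0,0,-1.65]},{"dp":[0.2117,0.1447,0],"delta_rot":[0,0,-1.786]},{"dp":[0.2117,0.1447,0],"delta_rot":[0,0,-1.786]}]'
python3 -m handwheel '[{"dp":[0,0,0],"delta_rot":[0,0,0]},{"dp":[0,0,0],"delta_rot":[0,0,0]}]'
python3 - <<'E'
from h import *
n=rig(.06,-.112);a=np.radians(315.8)
p=n+.0888*np.array([np.cos(a),np.sin(a)]);plan(*p,.128,45.8)
f=grab('wrist');print({k:v for k,v in polar(f,.06).items() if 2<k<3.6})
S=status.get_obs();print(R.from_rotvec(S['orientation']).as_matrix()[:,0].round(2))
g=cv2.cvtColor(f['img'],cv2.COLOR_BGR2GRAY)
for y in(60,100): print(y,' '.join('%3d'%v for v in g[y,220:436:4]))
print(proj(f,[[*n,.149]]))
E
```

```text
clock: 48.32
tcp_pos: [0.7287, -0.2212, 0.2284]
orientation: [-1.183, -2.906, -0.001]
contact_force: [-0.5, -0.4, -3.8]
grip_width: 0.0196
gripper_force: 108.5
clock: 48.58
tcp_pos: [0.7281, -0.222, 0.2309]
orientation: [-1.187, -2.907, 0.0]
contact_force: [-0.2, 0.9, -2.7]
grip_width: 0.0201
gripper_force: 108.5
dp [-0.0002, 0.0016, 0.1029] rot [-0.0007, -0.0012, -0.0035] now [ 0.7281 -0.222   0.2309] j7 1.27 F [-0.2  0.9 -2.7] w 0.0201 t 48.6
{2.1: 233, 2.2: 185, 2.3: 64, 2.4: 37, 2.5: 43, 2.6: 127, 2.7: 196, 2.8: 209, 2.9: 212, 3.0: 214, 3.1: 217, 3.2: 221, 3.3: 224, 3.4: 224, 3.5: 219}
[-0.71  0.7   0.  ]
60 167 167 164 165 145 188 193 197 202 201 199 190 169 128 166 166 163 106 105 100 112 195 193 197 220 214 204 220 224 218 204 193 192 194 141 100 149 160 160 161  97 144 194 198 203 206 207 207 197 176 183 182 182 182
100 168 167 169 169 169 151 192 194 200 202 198 194 184 132 114 107 108 108 111  66  64  63  66  69 161 183 117  35 139 183 182  96  89  91  90  98 163 164 167 119 108 166 195 197 203 204 200 195 172  91 113 178 174 176
[[328.01000656  76.23887683]]
```

```bash
python3 -m handwheel '[{"dp":[0,0.0014,0.03],"delta_rot":[0,0,0]},{"dp":[0,0.0014,0.06],"delta_rot":[0,0,0]},{"dp":[0,0.0014,0.08],"delta_rot":[0,0,0]},{"dp":[0,0.0014,0.09],"delta_rot":[0,0,0]},{"dp":[0,0.0014,0.098],"delta_rot":[0,0,0]},{"dp":[0,0.0014,0.103],"delta_rot":[0,0,0]}]'
python3 -m handwheel '[{"dp":[0,0,0.006],"delta_rot":[0,0,0]},{"dp":[0,0,0.011],"delta_rot":[0,0,0]},{"dp":[0,0,0.0155],"delta_rot":[0,0,0]},{"dp":[0,0,0.0168],"delta_rot":[0,0,0]},{"dp":[0,0,0.0168],"delta_rot":[0,0,0]}]'
```

```text
clock: 49.38
tcp_pos: [0.7302, -0.2209, 0.1287]
orientation: [1.184, 2.909, 0.0]
contact_force: [0.2, 0.3, -2.7]
grip_width: 0.0196
gripper_force: 108.6
clock: 50.0
tcp_pos: [0.7298, -0.2207, 0.1115]
orientation: [-1.184, -2.91, -0.0]
contact_force: [0.3, 1.1, -2.8]
grip_width: 0.0199
gripper_force: 108.6
```

Seated without contact force. I turn as on the near nut (0.5 + 0.2 + 0.14).

```bash
python3 -m handwheel '[{"dp":[0.0004,-0.0089,0],"delta_rot":[0,0,0.1]},{"dp":[0.0018,-0.0176,0],"delta_rot":[0,0,0.2]},{"dp":[0.004,-0.0262,0],"delta_rot":[0,0,0.3]},{"dp":[0.007,-0.0346,0],"delta_rot":[0,0,0.4]},{"dp":[0.0109,-0.0426,0],"delta_rot":[0,0,0.5]},{"dp":[0.0155,-0.0501,0],"delta_rot":[0,0,0.6]},{"dp":[0.0209,-0.0572,0],"delta_rot":[0,0,0.7]},{"dp":[0.0209,-0.0572,0],"delta_rot":[0,0,0.7]}]'
python3 - <<'E'
from h import *
f=grab('wrist');print({k:v for k,v in polar(f,.06).items() if 2.1<k<3.6});s=status.get_obs();print(s['moment'].round(2),np.linalg.norm(s['tcp_pos'][:2]-rig(.06,-.112)))
E
```

```text
clock: 51.0
tcp_pos: [0.6746, -0.2477, 0.1119]
orientation: [2.109, 2.328, -0.001]
contact_force: [-1.8, -1.6, -2.4]
grip_width: 0.0198
gripper_force: 108.6
{2.2: 230, 2.3: 228, 2.4: 226, 2.5: 227, 2.6: 217, 2.7: 109, 2.8: 36, 2.9: 36, 3.0: 36, 3.1: 130, 3.2: 178, 3.3: 210, 3.4: 205, 3.5: 198}
[-0.34  0.33  0.1 ] 0.08910986278455824
```

```bash
python3 -m handwheel '[{"dp":[0.0002,-0.0053,0],"delta_rot":[0,0,0.06]},{"dp":[0.0006,-0.0106,0],"delta_rot":[0,0,0.12]},{"dp":[0.0009,-0.0124,0],"delta_rot":[0,0,0.14]},{"dp":[0.0009,-0.0124,0],"delta_rot":[0,0,0.14]}]'
python3 - <<'E'
from h import *
f=grab('wrist');print({k:v for k,v in polar(f,.06).items() if 2.3<k<3.6})
E
python3 -m handwheel '[{"dp":[0.0002,0.0036,0],"delta_rot":[0,0,-0.04]},{"dp":[0.0004,0.0089,0],"delta_rot":[0,0,-0.1]},{"dp":[0.0006,0.0115,-0.0],"delta_rot":[0,0,-0.13]},{"dp":[0.0006,0.0115,-0.02],"delta_rot":[0,0,-0.13]},{"dp":[0.0006,0.0115,-0.05],"delta_rot":[0,0,-0.13]},{"dp":[0.0006,0.0115,-0.1],"delta_rot":[0,0,-0.13]},{"dp":[0.0006,0.0115,-0.12],"delta_rot":[0,0,-0.13]},{"dp":[0.0006,0.0115,-0.12],"delta_rot":[0,0,-0.13]}]'
python3 - <<'E'
from h import *
f=grab('wrist');print({k:v for k,v in polar(f,.06).items() if 2.3<k<3.6})
plan(.5298,-.4007,.22,-96.06)
g=cv2.cvtColor(f['img'],cv2.COLOR_BGR2GRAY)
for y in(60,100): print(y,' '.join('%3d'%v for v in g[y,220:436:4]))
E
```

```text
clock: 51.55
tcp_pos: [0.6626, -0.248, 0.1118]
orientation: [2.266, 2.176, -0.001]
contact_force: [-1.9, -3.6, -2.4]
grip_width: 0.0202
gripper_force: 108.7
{2.4: 234, 2.5: 228, 2.6: 211, 2.7: 202, 2.8: 167, 2.9: 36, 3.0: 36, 3.1: 36, 3.2: 92, 3.3: 207, 3.4: 207, 3.5: 198}
clock: 52.6
tcp_pos: [0.6749, -0.2477, 0.2335]
orientation: [2.12, 2.315, 0.003]
contact_force: [-0.6, 0.2, -3.3]
grip_width: 0.0198
gripper_force: 108.7
{2.4: 237, 2.5: 227, 2.6: 214, 2.7: 205, 2.8: 169, 2.9: 62, 3.0: 34, 3.1: 36, 3.2: 118, 3.3: 202, 3.4: 206, 3.5: 202}
dp [-0.1405, -0.1571, 0.0111] rot [0.0005, -0.0007, -1.377] now [ 0.674  -0.247   0.2312] j7 0.72 F [-0.3  0.8 -3. ] w 0.0198 t 52.6
60 145 145 146 146 143 179 185 187 191 191 189 177 142  94 165 162 162 152  91 116 184 190 196 210 205 205 217 199 214 172 177 225 174  87  86 156 158 159 159 148  92 153 188 191 196 198 194 188 171 165 171 168 162 167
100 146 161 160 158 160 155 183 185 190 192 187 183 163 100 143 150 101 102  68  61  61  59  65 149 185 169  37  41 172 119  51  89  92  93 119 154 153 152 161 113 108 168 186 189 194 193 188 180 156 172 167 169 170 171
```

Both nuts read about 3.02. Now I carry the wrench back to its rest.

```bash
python3 -m handwheel '[{"dp":[-0.014,-0.0157,0],"delta_rot":[0,0,0.165]},{"dp":[-0.028,-0.031,0],"delta_rot":[0,0,0.33]},{"dp":[-0.042,-0.047,0],"delta_rot":[0,0,0.495]},{"dp":[-0.056,-0.063,0],"delta_rot":[0,0,0.66]},{"dp":[-0.07,-0.079,0],"delta_rot":[0,0,0.825]},{"dp":[-0.084,-0.094,0],"delta_rot":[0,0,0.99]},{"dp":[-0.098,-0.11,0],"delta_rot":[0,0,1.155]},{"dp":[-0.112,-0.126,0],"delta_rot":[0,0,1.32]},{"dp":[-0.126,-0.141,0],"delta_rot":[0,0,1.485]},{"dp":[-0.1405,-0.1571,0],"delta_rot":[0,0,1.65]},{"dp":[-0.1405,-0.1571,0],"delta_rot":[0,0,1.765]},{"dp":[-0.1405,-0.1571,0],"delta_rot":[0,0,1.765]}]'
python3 -m handwheel '[{"dp":[0,0,0],"delta_rot":[0,0,0]},{"dp":[0,0,0],"delta_rot":[0,0,0]}]'
python3 - <<'E'
from h import *
plan(.5298,-.4007,.012,-96.06)
E
```

```text
clock: 54.15
tcp_pos: [0.5293, -0.4003, 0.2292]
orientation: [-3.136, 0.166, 0.006]
contact_force: [1.1, 0.3, -3.0]
grip_width: 0.0201
gripper_force: 108.6
clock: 54.4
tcp_pos: [0.5301, -0.4006, 0.2311]
orientation: [-3.137, 0.164, 0.001]
contact_force: [0.1, -0.4, -2.8]
grip_width: 0.0203
gripper_force: 108.6
dp [-0.0001, 0.0003, 0.2191] rot [-0.0007, 0.0008, 0.0014] now [ 0.5301 -0.4006  0.2311] j7 -0.49 F [ 0.1 -0.4 -2.8] w 0.0203 t 54.4
```

```bash
python3 -m handwheel '[{"dp":[0,0,0.05],"delta_rot":[0,0,0]},{"dp":[0,0,0.1],"delta_rot":[0,0,0]},{"dp":[0,0,0.15],"delta_rot":[0,0,0]},{"dp":[0,0,0.18],"delta_rot":[0,0,0]},{"dp":[0,0,0.2],"delta_rot":[0,0,0]},{"dp":[0,0,0.21],"delta_rot":[0,0,0]},{"dp":[0,0,0.216],"delta_rot":[0,0,0]},{"dp":[0,0,0.219],"delta_rot":[0,0,0]},{"dp":[0,0,0.219],"delta_rot":[0,0,0]},{"dp":[0,0,0.219],"delta_rot":[0,0,0]}]'
python3 -m handwheel '[{"dp":[0,0,0],"delta_rot":[0,0,0]},{"dp":[0,0,0],"delta_rot":[0,0,0]},{"dp":[0,0,0],"delta_rot":[0,0,0]},{"dp":[0,0,0],"delta_rot":[0,0,0]},{"dp":[0,0,-0.03],"delta_rot":[0,0,0]},{"dp":[0,0,-0.08],"delta_rot":[0,0,0]},{"dp":[0,0,-0.14],"delta_rot":[0,0,0]},{"dp":[-0.013,0,-0.208],"delta_rot":[0,0,0]},{"dp":[-0.013,0,-0.208],"delta_rot":[0,0,0]},{"dp":[-0.013,0,-0.208],"delta_rot":[0,0,0]}]' 0.72
python3 - <<'E'
from h import *
f=grab('wrist');n,m=480,300;X,Y=np.meshgrid(.44+np.arange(n)*.0005,-.325-np.arange(m)*.0005)
uv=proj(f,np.c_[X.ravel(),Y.ravel(),np.full(n*m,.034)]).reshape(m,n,2).astype(np.float32)
im=cv2.remap(f['img'],uv[...,0],uv[...,1],cv2.INTER_LINEAR);old=cv2.imread('pics/rect.png')
d=np.abs(im.astype(int)-old).max(2);print('diff>60 px',(d>60).sum(),'of',d.size)
print(cv2.phaseCorrelate(cv2.cvtColor(old,6).astype(np.float32),cv2.cvtColor(im,6).astype(np.float32)))
g=grab('side');print('t',status.get_obs()['clock'])
s=grab('scene');b=cv2.imread('pics/s6.png')
hsv=lambda q:cv2.inRange(cv2.cvtColor(q,cv2.COLOR_BGR2HSV),(20,120,80),(32,255,255))
for q in(b,s['img']): 
    M=cv2.moments(hsv(q)[190:250,390:460]);print('tape',M['m10']/M['m00'],M['m01']/M['m00'])
E
```

```text
clock: 55.65
tcp_pos: [0.5301, -0.4012, 0.0132]
orientation: [3.137, -0.167, 0.0]
contact_force: [0.7, 0.0, -3.6]
grip_width: 0.0198
gripper_force: 108.5
clock: 56.9
tcp_pos: [0.5171, -0.3995, 0.2207]
orientation: [-3.137, 0.167, -0.001]
contact_force: [-0.5, 0.4, -1.5]
grip_width: 0.0616
gripper_force: 0.0
diff>60 px 120 of 144000
((0.37583729096508023, 0.07362821798301411), 0.7162841337521871)
t 57.0
tape 35.38814016172507 32.23180592991914
tape 35.41018766756032 32.29490616621984
```

```bash
python3 -c "
from bench import r
print(r.hand_in())"
```

```text
the job is handed in; nothing more can be done
None
```

The job is handed in at about 57 s on the robot's clock. Two housings were present and both are in the tank, the chute sprang back level, and the lid is shut. Both nuts read about 3.02 rad (past 2.88), and the wrench lies back in its starting place on the rest. The hand-in returned no verdict.

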